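Copy an odd frame corner onto a new board with a sliding bevel

ROBOT

A 6-joint arm with a two-finger parallel gripper is mounted at the origin on the work surface. World frame = base frame: x ahead of the robot, y to its left, z up, the work surface at z = 0. Lengths are in m, angles in rad, forces in N, time in s.
With the tool pointing down it reaches from about 0.25 to 0.725 m from the base axis. Payload 4 kg.
Tool frame: the origin (TCP) lies midway between the tips of the shut fingers; the grasp point (between the pads) lies bot.pinch_z behind it (bot.pinch_z is the distance from the TCP to the grasp point, in m); z points along the fingers, y is the direction in which the jaws open and shut (so a half turn about z gives the same grasp; the last joint's range is limited). The gripper opens to 85 mm and grips with 20 to 120 N. Pads are 22 mm wide; open, the fingers measure 114 mm over their backs; the gripper's body (76 mm by 85 mm) begins 54 mm behind the grasp point. The pads swing forward as they close: fully open they stand 13 mm farther back than shut.
Start: joints at [0, 0.241, 0.005, 1.335, 0, 1.571], TCP at [0.5, -0, 0.21] pointing down, gripper open.
Joint ranges: [-2.72, 2.72], [-1.05, 1.87], [-1.09, 1.28], [-1.99, 2.15], [-1.42, 1.44], [-3.14, 3.14]. Speed limits (rad/s): [2.79, 2.79, 3.14, 3.14, 3.14, 3.14].

INTERFACE

Orientations are given as a unit quaternion [x, y, z, w].
In Python, from workcell import bot gives the robot as it stands. The module is installed in compiled form; this text tells all that it offers.
- The arm moves only by the tool move_arm, never from a script. Its argument "series" is a list that holds one entry, the list of rows, each a list of 7 numbers: the shift along the world's x, y, z in cm, then the turn, a rotation vector about the world's x, y, z in degrees, then the opening, from 0 (shut) to 1 (fully open). A call has exactly 5 rows; each row shifts and turns the pose as measured when the row begins; what a row does not reach is not made up. A row lasts 1/10 s, in which the tool goes at most 50 mm and 8.59 degrees, less where a joint would pass 70% of its speed; a pose out of reach is approached as far as the arm can. A call with a gripper value outside its range is refused whole. The fingers move at their own pace and stop on an object; the grip force is fixed at half the most. Time passes only in rows, so rows that do not move let the fingers close, or fill a call up. It gives the time, the measured TCP pose, the force and the opening at its end, in the units of the state.
- bot.get_obs(): the state, without advancing time (a new reading comes with each control period).
- bot.camera(name): name is "scene" or "side" or "wrist"; returns (picture, depth): 400x640x3 uint8, red, green, blue; 400x640 float32, m along the optical axis (not along the pixel's ray), 0 where there is no reading.
- bot.camera_info(name): a dict with "vfov" (degrees; the focal length in pixels is half the picture's height over the tangent of half this angle, whatever the lens; pixels are square), "cx", "cy" (the principal point, pixels), "cam_to_world" (4x4, takes a point from camera to world coordinates); the wrist camera has in their place "tool_from_camera" (4x4, takes a point from camera to tool coordinates, whose origin is the TCP and whose axes are the flange's). Camera axes: x right, y down, z forward; pixel columns grow to the right and rows downward; lengths in m; the calibration is good to about 2 mm. The wrist camera is an equidistant fisheye: a pixel r from the principal point sees the ray r / f radians off the axis. A picture is of the moment at which its call begins: read the wrist's pose just before it. camera_info takes no time and is no camera call.
- bot.job_done(): hands the job in, once; it reports no verdict.
Trained networks look in the newest picture that a camera, given by its name, has taken for a name from the list of things; names that differ only in an ending like _2 or _b are one class to them, and where a whole thing is asked for, a point or a joint stands for the part that bears it (a point fixed in the world has none). Each returns a list of dicts, best first, with "confidence" (0 to 1); they miss things now and then, are a little off and sometimes report something else, mostly with a low value. They report only what shows in the picture. A call takes as long as a camera call.
- bot.find_in(camera, target): "at" ([x, y, z] in m, in world coordinates, good to about 4 mm: the middle of the surface that is visible of it).
The state is a dict: "clock": time; "joint_pos": joint angles; "joint_vel": joint speeds; "tau": joint torques, N m; "eef_pos": TCP position; "tool_rot": TCP orientation; "ft_force": force on the tool from outside, world axes, zero at the start; "ft_torque": the same for the moment, N m; "grip_width": finger opening in m.
Only numpy, scipy, OpenCV 4.12 (cv2) and the standard library are available. Lean on these libraries where they do the work, as an engineer would, in place of code of your own. Each camera call takes 0.05 s, during which the arm holds its last target.

TASK

The new white board has to be cut to match the inside corner of the odd-angled wooden frame. Press the sliding bevel fully home into that corner, with its stock flush along the rail nearer the robot and its blade flush along the other rail, and swing the lever all the way over to lock it there. Keeping that angle, set the stock flush against the board's near edge with the blade lying across the board and one edge of the blade on the pencil mark, then lay the steel rule flat on the board, tight along that edge of the blade so that it covers the line from the mark inwards, ready for the cut; leave everything else on the bench standing where it is.

Things in the scene. Friction and masses are not known exactly. Their poses are not given: they have to be found in the camera images.
- bevel: Sliding bevel, loose, about 0.43 kg: its stock is an aluminium bar 150 x 28 x 30 mm high, flat on the mat (mat surface at z = 0.003). Origin: on the pivot axis at the stock's underside; x along the stock to its free end, y to the side where the blade swings, z up. Sides at y = +-14 mm, round nose of 11 mm radius at the pivot. Its top is free to grip 60 to 145 mm from the pivot (lever nearer).
- blade: The bevel's steel blade, 150 mm from the pivot x 26 (edges at y = +-13 mm) x 3 mm. Origin: pivot axis, blade's underside, 9.5 mm above the stock's. x away from the pivot, z up. From the stock's x, leftwards, it reaches 69 to 151 degrees; starts at 129 to 146, wider than the frame corner. Loose, it turns at 0.03 N m (a rail can push it closed) and stays where left.
- lock_lever (a joint): Brass lock lever on the bevel's pivot, rad: 0 = pointing along the stock (bevel x), growing clockwise seen from above to a stop at 1.5 = pointing away from the blade's side (bevel -y). Starts within 0.2 of 0, loose; binds from about 0.6, locked above 1.3. Takes up to 0.12 N m (3 N at the tip), stays where left. Locked, the blade resists 0.4 N m.
- lever_tip (a point): Middle of the lever's round end (13 mm across, 13 mm high), 48 mm from the pivot axis, 38 mm above the stock's underside. The lever is a bar 9 mm wide, 33 to 42 mm above the stock's underside (3 to 12 mm above its top); hub 20 mm across.
- rail_a: Fixed wooden frame rail nearer the robot, taped down: 35 mm wide, 16 mm high. Origin: the frame's inside corner point, on the mat's surface. x along the rail's inner edge away from the corner (210 mm), y into the frame (wood at y = 0 to -35 mm), z up. It also runs 35 mm past the corner.
- rail_b: The other fixed rail: 35 mm wide, 17.5 mm high, 210 mm long. Origin: the same inside corner point on the mat. x along its inner edge away from the corner; wood at y = 0 to +35 mm, inside of the frame towards -y; z up. The inside angle from rail_a's x leftwards to rail_b's x is 95 to 120 degrees.
- board: New white board, taped flat on the mat: 270 mm deep, 340 mm wide, 8 mm thick. Origin: middle of its near edge (facing the robot), on the mat. x into the board away from the robot, y left along the near edge, z up. Both squared to the mat's grid: the near edge is parallel to rail_a. The blade of a bevel lying on the mat passes 1.5 mm above the board.
- mark_point (a point): Middle of the pencil mark, a dark stroke 22 mm long, 2 mm wide on the board's upper side, running square in from the near edge; this point is 12 mm in from the edge, on the surface, 8 mm above the mat.
- rule: Steel cutting rule, loose, about 0.22 kg, lying on the board's right part: base 250 x 30 x 5 mm with a raised grip along its middle 210 mm long, 12 mm wide, top 23 mm above the underside. Origin: middle of the underside. x along it, y across (edges at +-15 mm), z up; both edges and ends are alike.
- glue: White glue bottle, loose bystander, 48 mm across, 85 mm high; origin under its middle.
- ink: Ink jar, loose bystander, 52 mm across, 70 mm high; origin under its middle.
- varnish: Varnish can, loose bystander, 56 mm across, 80 mm high; origin under its middle.
- paint_pot: Small white paint pot with a black lid, loose bystander inside the frame, 46 mm across, 45 mm high; origin under its middle.
- tape_roll: Roll of tape lying flat, loose bystander, 90 mm across, 25 mm high; origin under its middle.
- sand_block: Cork sanding block, loose bystander, 80 by 50 by 35 mm; origin under its middle.
- knife: Cutter knife lying right of the board, loose bystander, 160 mm long, 22 mm wide, 14 mm high; origin under its middle, x along it.

How it is judged:
By the outcome, as a careful person would: the job done as asked, in the order asked, and still so for the second after the job is handed in, with the robot touching nothing.
It also fails if it takes over 72 s, if anything falls off the work surface, if the arm or the gripper's body presses on something with over 40 N, if the wrist force passes 120 N, or if a joint passes its speed limit or range.

## Working session

There is one attempt and no reset: what is moved stays moved. The work goes in short steps, Python scripts to look and compute and a tool call to move; the robot and the scene stay as the last step left them, time stands still between calls to the robot, and variables do not carry over. Pictures are saved under pics/ and viewed, and the job is handed in when it is done.

Besides the shell and the picture viewer there is one more tool, called as name(argument=value, ...), one argument or row to a line, values as JSON. move_arm: Moves the arm, as the interface text tells. Its arguments: {"type":"object","properties":{"series":{"type":"array","items":{"type":"array","items":{"type":"array","items":{"type":"number"}}}}},"required":["series"]}

```bash
mkdir -p pics; ls; cat > h.py <<'E'
import numpy as np,cv2
from workcell import bot
from scipy.spatial.transform import Rotation as R
def snap(name,fn,crop=None,scale=1):
    o=bot.get_obs(); im,d=bot.camera(name); np.savez('pics/'+fn+'.npz',im=im,d=d,p=o['eef_pos'],q=o['tool_rot'])
    b=im[:,:,::-1].copy()
    cv2.imwrite('pics/'+fn+'.png',b); return im,d
def pix2w(name,u,v,d):
    i=bot.camera_info(name); f=200/np.tan(np.radians(i['vfov'])/2)
    u=np.asarray(u,float);v=np.asarray(v,float)
    p=np.stack([(u-i['cx'])/f*d,(v-i['cy'])/f*d,d+0*u],-1)
    T=np.array(i['cam_to_world']); return p@T[:3,:3].T+T[:3,3]
def plane(name,u,v,z):
    i=bot.camera_info(name); f=200/np.tan(np.radians(i['vfov'])/2)
    u=np.asarray(u,float);v=np.asarray(v,float)
    T=np.array(i['cam_to_world']); r=np.stack([(u-i['cx'])/f,(v-i['cy'])/f,1+0*u],-1)@T[:3,:3].T
    s=(z-T[2,3])/r[...,2]; return T[:3,3]+r*s[...,None]
def proj(name,P):
    i=bot.camera_info(name); f=200/np.tan(np.radians(i['vfov'])/2)
    T=np.linalg.inv(np.array(i['cam_to_world'])); p=np.asarray(P)@T[:3,:3].T+T[:3,3]
    return np.stack([p[...,0]/p[...,2]*f+i['cx'],p[...,1]/p[...,2]*f+i['cy']],-1)
def wtc(p,q):
    T=np.eye(4);T[:3,:3]=R.from_quat(q).as_matrix();T[:3,3]=p
    return T@np.array(bot.camera_info('wrist')['tool_from_camera'])
def wproj(P,p,q):
    i=bot.camera_info('wrist'); f=200/np.tan(np.radians(i['vfov'])/2)
    T=np.linalg.inv(wtc(p,q)); c=np.asarray(P)@T[:3,:3].T+T[:3,3]
    rr=np.hypot(c[...,0],c[...,1]); th=np.arctan2(rr,c[...,2]); k=f*th/np.maximum(rr,1e-9)
    return np.stack([c[...,0]*k+i['cx'],c[...,1]*k+i['cy']],-1)
def wplane(u,v,z,p,q):
    i=bot.camera_info('wrist'); f=200/np.tan(np.radians(i['vfov'])/2)
    a=(np.asarray(u,float)-i['cx']);b=(np.asarray(v,float)-i['cy']); r=np.hypot(a,b)+1e-9; th=r/f
    ray=np.stack([a/r*np.sin(th),b/r*np.sin(th),np.cos(th)],-1); T=wtc(p,q); ray=ray@T[:3,:3].T
    s=(z-T[2,3])/ray[...,2]; return T[:3,3]+ray*s[...,None]
E
python3 - <<'E'
from h import *
o=bot.get_obs(); print({k:np.round(v,3) for k,v in o.items()},bot.pinch_z)
for n in ['scene','side','wrist']:
    snap(n,n+'0'); i=bot.camera_info(n); print(n,i)
for n,ts in [('scene',['bevel','blade','lever_tip','rail_a','rail_b','board','mark_point','rule'])]:
    for t in ts:
        for r in bot.find_in(n,t)[:2]: print(n,t,np.round(r['at'],3),round(r['confidence'],2))
print(bot.get_obs()['clock'])
E
```

```text
pics
{'clock': np.float64(0.0), 'joint_pos': array([-0.   ,  0.241,  0.004,  1.335,  0.   ,  1.571]), 'joint_vel': array([-0.   , -0.002,  0.001,  0.   ,  0.   , -0.   ]), 'tau': array([ 1.0000e-03, -3.7232e+01,  2.5241e+01,  1.7000e-02,  0.0000e+00,
        0.0000e+00]), 'eef_pos': array([ 0.499, -0.   ,  0.209]), 'tool_rot': array([ 0.707,  0.707, -0.001, -0.001]), 'ft_force': array([-0.424, -0.278, -0.309]), 'ft_torque': array([-0.016, -0.029, -0.038]), 'grip_width': np.float64(0.085)} 0.0187
scene {'vfov': 48.796733757399586, 'cx': 319.58155463199, 'cy': 200.06023727147004, 'cam_to_world': array([[ 0.836144  ,  0.43155565, -0.33856008,  1.05889448],
       [ 0.54850505, -0.65523587,  0.51943062, -0.85086617],
       [ 0.00232651, -0.62002071, -0.784582  ,  1.29982805],
       [ 0.        ,  0.        ,  0.        ,  1.        ]])}
side {'vfov': 52.752883872380664, 'cx': 315.5849696253345, 'cy': 195.77742854232622, 'cam_to_world': array([[-0.94357064, -0.18459062,  0.27495589,  0.18098329],
       [-0.331071  ,  0.54620919, -0.76944624,  0.98647246],
       [-0.00815087, -0.817056
[... 268 characters left out ...]
7.51129276e-02],
       [ 9.99999992e-01, -2.33966366e-05, -1.22294046e-04,
        -1.60654740e-03],
       [ 1.10054853e-04, -2.93275756e-01,  9.56027886e-01,
        -1.64155351e-01],
       [ 0.00000000e+00,  0.00000000e+00,  0.00000000e+00,
         1.00000000e+00]])}
scene bevel [0.651 0.056 0.027] 0.75
scene blade [0.669 0.155 0.018] 0.78
scene lever_tip [0.625 0.068 0.043] 0.6
scene lever_tip [0.353 0.426 0.026] 0.27
scene rail_a [0.373 0.143 0.018] 0.72
scene rail_a [0.501 0.341 0.021] 0.65
scene rail_b [0.373 0.143 0.018] 0.72
scene rail_b [0.501 0.341 0.021] 0.65
scene board [ 0.56  -0.287  0.01 ] 0.97
scene rule [ 0.56  -0.422  0.014] 0.96
scene rule [0.626 0.068 0.043] 0.42
0.55
```

View pics/scene0.png

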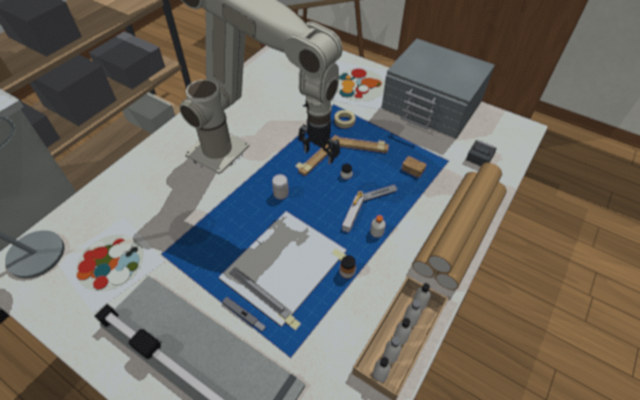

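View pics/side0.png

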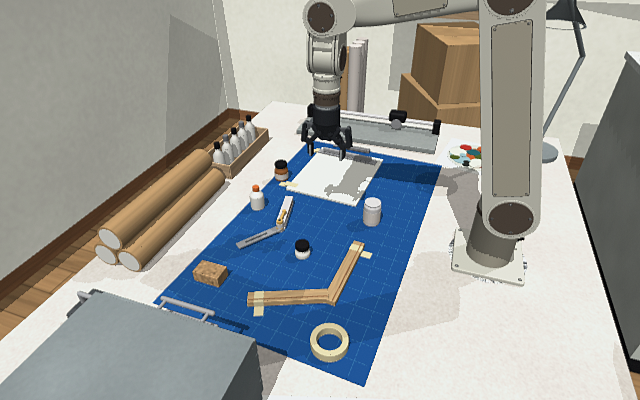

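View pics/wrist0.png

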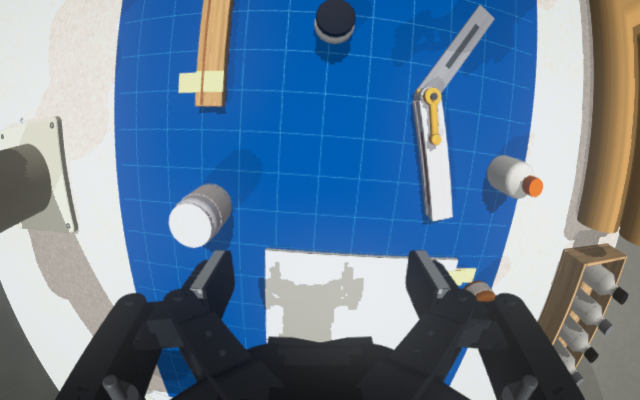

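The bevel already lies roughly in the needed orientation: stock towards -y, with the pivot in wrist0 at about (432,97). The corner is out of view at the top, and the board's near edge is at u≈265. I'll look at the frame next, then the board.

move_arm(
  series=[
    [[0,3,1,0,0,0,1],[-1,3,1,0,0,0,1],[-1,3,1,0,0,0,1],[-1,3,1,0,0,0,1],[0,0,0,0,0,0,1]],
  ],
)

```text
clock: 1.05
eef_pos: [0.469, 0.1227, 0.2505]
tool_rot: [0.709, 0.705, -0.0, -0.0]
ft_force: [0.2, -0.4, -0.3]
grip_width: 0.0855
```

```bash
python3 - <<'E'
from h import *
snap('wrist','w1')
for t in ['bevel','blade','lever_tip','rail_a','rail_b','paint_pot','glue','varnish']:
        for r in bot.find_in('wrist',t)[:2]: print(t,np.round(r['at'],3),round(r['confidence'],2))
o=bot.get_obs();print(o['eef_pos'],o['clock'])
im=cv2.imread('pics/w1.png');cv2.imwrite('pics/w1b.png',cv2.resize(im[0:300,140:540],None,fx=2,fy=2,interpolation=cv2.INTER_CUBIC))
E
```

```text
bevel [0.645 0.104 0.014] 0.96
blade [0.666 0.156 0.014] 0.97
lever_tip [0.623 0.073 0.048] 0.83
rail_a [0.377 0.19  0.016] 0.93
rail_a [0.439 0.323 0.018] 0.86
rail_b [0.377 0.19  0.016] 0.93
rail_b [0.439 0.323 0.018] 0.86
glue [0.73  0.009 0.059] 0.83
varnish [ 0.369 -0.032  0.068] 0.59
varnish [0.618 0.07  0.049] 0.28
[0.46922097 0.11887013 0.24861142] 1.5
```

View pics/w1b.png

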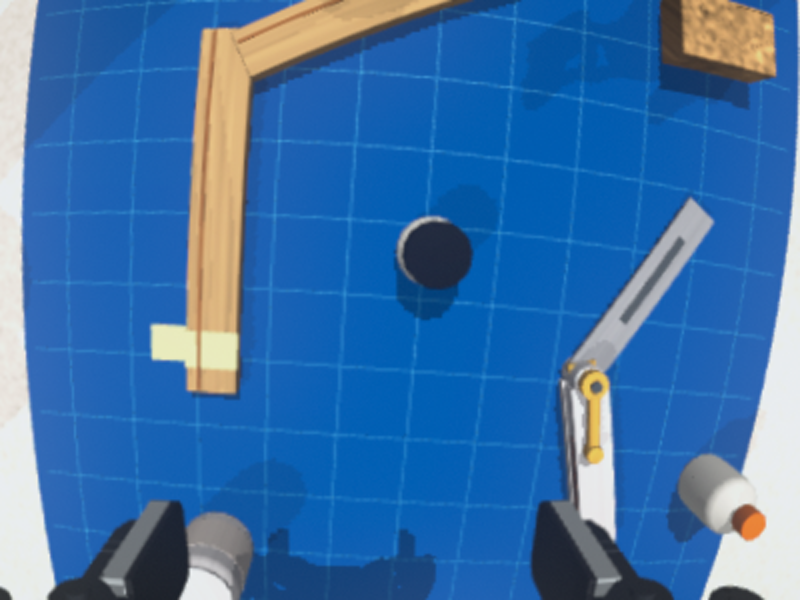

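Frame, paint pot and bevel are all visible: the corner is near crop (250,78), the pot at (435,252) and the pivot at (594,383). I'll make rectified orthophotos to measure them.

```bash
cat >> h.py <<'E'
def ortho(fn,z,x0,x1,y0,y1,res,out,grid=0.05):
    D=np.load('pics/'+fn+'.npz'); im=D['im']
    nx=int(round((x1-x0)/res));ny=int(round((y1-y0)/res))
    X,Y=np.meshgrid(x0+np.arange(nx)*res,y1-np.arange(ny)*res)
    p=wproj(np.stack([X,Y,0*X+z],-1),D['p'],D['q']).astype(np.float32)
    o=cv2.remap(im,p[...,0],p[...,1],cv2.INTER_CUBIC)[:,:,::-1].copy()
    if out:
        for g in np.arange(np.ceil(x0/grid)*grid,x1,grid):
            u=int(round((g-x0)/res)); cv2.line(o,(u,0),(u,8),(0,0,255),1); cv2.putText(o,'%.2f'%g,(u+2,10),0,.35,(0,0,255))
        for g in np.arange(np.ceil(y0/grid)*grid,y1,grid):
            v=int(round((y1-g)/res)); cv2.line(o,(0,v),(8,v),(0,0,255),1); cv2.putText(o,'%.2f'%g,(2,v-2),0,.35,(0,0,255))
        cv2.imwrite('pics/'+out+'.png',o)
    return o
E
python3 - <<'E'
from h import *
D=np.load('pics/w1.npz');print(D['p'],D['q'])
ortho('w1',0.019,0.33,0.61,0.08,0.34,0.00045,'o1')
ortho('w1',0.033,0.56,0.76,0.0,0.2,0.0003,'o2')
E
```

```text
[0.46895057 0.12266485 0.25054374] [ 7.08733703e-01  7.05476001e-01 -3.32188617e-05 -3.87561974e-04]
```

View pics/o1.png

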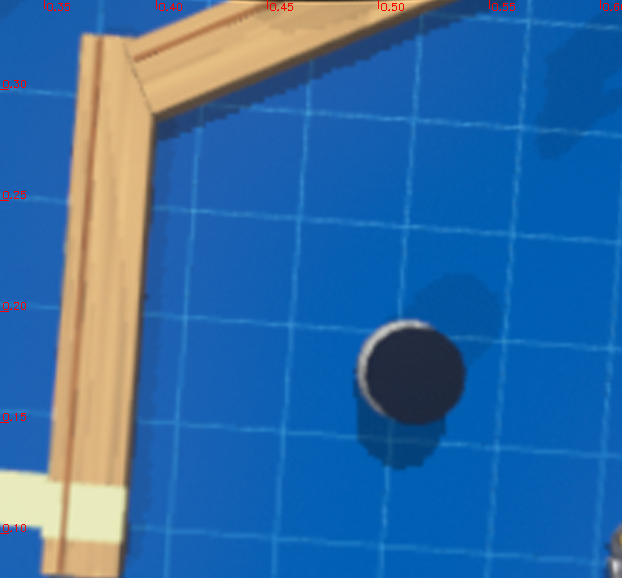

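View pics/o2.png

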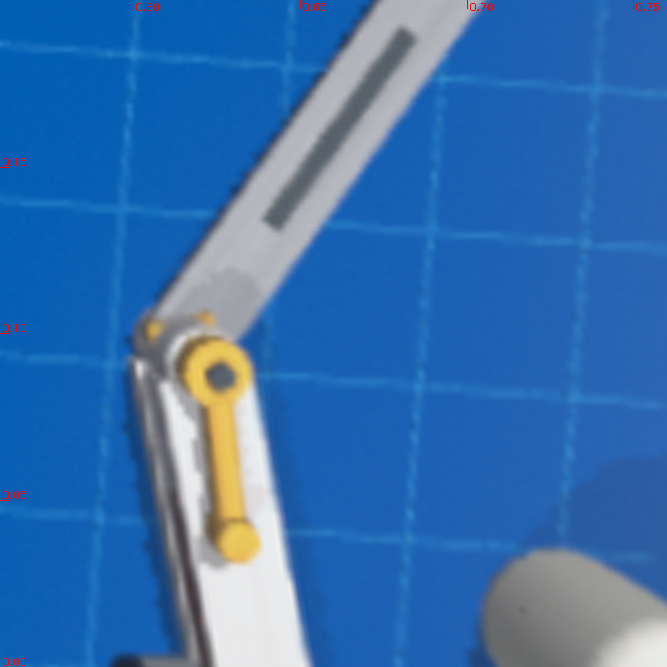

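```bash
python3 - <<'E'
from h import *
res=.00025
def mk(z): 
    o=ortho('w1',z,.33,.63,.08,.34,res,None).astype(float); return (o[...,2]-o[...,0])
def fit(P):
    P=np.array(P)
    for _ in range(4):
        l=cv2.fitLine(P.astype(np.float32),cv2.DIST_HUBER,0,1e-3,1e-4).ravel(); n=np.array([-l[1],l[0]]); r=(P-l[2:])@n
        P=P[abs(r)<max(2*np.std(r),.0003)]
    return l,np.std(r),len(P)
m=mk(.019); P=[]
for y in np.arange(.09,.275,.001):
    if .095<y<.125: continue
    row=m[int((.34-y)/res)]; k=np.where(row[:int(.1/res)]>20)[0]; 
    if len(k): P.append((.33+k.max()*res,y))
la=fit(P);print('a',la)
m=mk(.0205); P=[]
for x in np.arange(.41,.50,.001):
    col=m[:,int((x-.33)/res)]; k=np.where(col[:int(.12/res)]>20)[0]
    if len(k): P.append((x,.34-k.max()*res))
lb=fit(P);print('b',lb)
A=la[0];B=lb[0]
da=A[:2]*(-np.sign(A[1])); db=B[:2]*np.sign(B[0])
t=np.linalg.solve(np.stack([da,-db],1),B[2:]-A[2:]); C=A[2:]+da*t[0]
ang=np.degrees(np.arctan2(da[0]*db[1]-da[1]*db[0],da@db))
print('corner',C,'a dir',np.degrees(np.arctan2(da[1],da[0])),'b dir',np.degrees(np.arctan2(db[1],db[0])),'angle',ang)
E
```

```text
a (array([0.07468661, 0.99720705, 0.392075  , 0.1896    ], dtype=float32), np.float64(0.00012716009471945962), 141)
b (array([0.92495155, 0.38008496, 0.45406494, 0.30783117], dtype=float32), np.float64(0.00015582420136002681), 75)
corner [0.3992428 0.2853034] a dir -94.28322 b dir 22.338945 angle 116.62217
```

move_arm(
  series=[
    [[0,-5,0,0,0,0,1],[1,-5,1,0,0,0,1],[1,-5,1,0,0,0,1],[1,-5,1,0,0,0,1],[0,-5,1,0,0,0,1]],
  ],
)

```text
clock: 2.0
eef_pos: [0.4975, -0.1256, 0.2855]
tool_rot: [0.707, 0.708, -0.002, -0.003]
ft_force: [0.7, -0.1, 0.2]
grip_width: 0.0855
```

```bash
python3 - <<'E'
from h import *
snap('wrist','w2')
D=np.load('pics/w2.npz');print(D['p'],D['q'])
for t in ['mark_point','rule','bevel','varnish','ink']:
        for r in bot.find_in('wrist',t)[:2]: print(t,np.round(r['at'],3),round(r['confidence'],2))
im=cv2.imread('pics/w2.png');cv2.imwrite('pics/w2b.png',cv2.resize(im[0:300,140:540],None,fx=2,fy=2,interpolation=cv2.INTER_CUBIC))
E
```

```text
[ 0.49747373 -0.12562761  0.2855433 ] [ 0.70663932  0.70756441 -0.0024315  -0.00275023]
rule [ 0.54 -0.41  0.02] 0.84
bevel [0.636 0.025 0.029] 0.9
ink [ 0.73  -0.19   0.064] 0.55
ink [ 0.546 -0.235  0.014] 0.22
```

View pics/w2b.png

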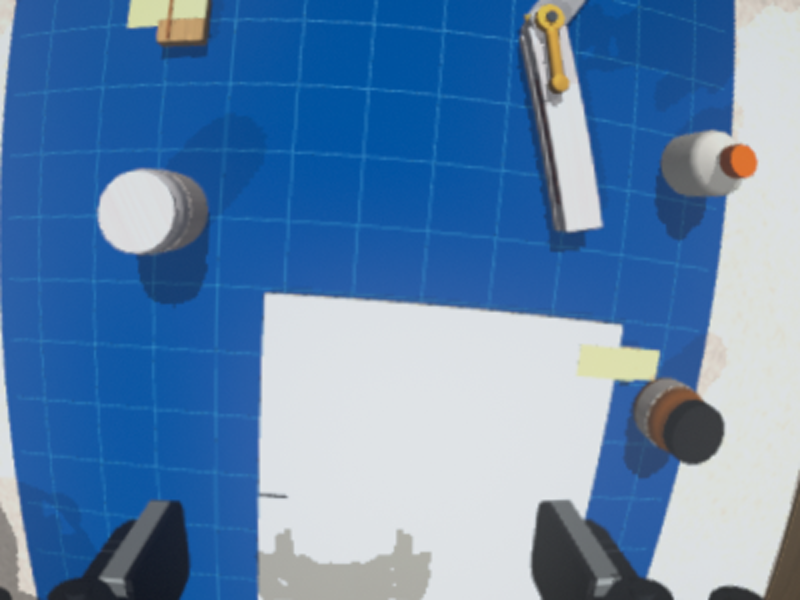

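The pencil mark shows at crop (272,495) on the board's near edge. The whole bevel stock is visible too, with its free end near (582,228).

```bash
python3 - <<'E'
from h import *
ortho('w2',0.011,0.36,0.56,-0.32,-0.06,0.0004,'o3')
ortho('w2',0.033,0.58,0.72,-0.09,0.13,0.00035,'o4')
o=ortho('w2',0.011,0.36,0.56,-0.32,-0.06,0.00025,None).astype(float)
P=[]
for y in np.arange(-.24,-.15,.001):
    row=o[int((-.06-y)/.00025)][:,2]; k=np.where((row>150))[0]
    k=k[k>60]
    if len(k): P.append((.36+k.min()*.00025,y))
P=np.array(P); c=np.polyfit(P[:,1],P[:,0],1)
for _ in range(3):
  r=P[:,0]-np.polyval(c,P[:,1]); g=abs(r)<max(.0005,2*r.std()); c=np.polyfit(P[g,1],P[g,0],1)
print('near edge x=%.4f*y+%.4f'%tuple(c), np.degrees(np.arctan(c[0])),r.std(),g.sum(),len(P))
E
```

```text
near edge x=0.0755*y+0.4333 4.317384979334446 0.0002551611601452149 89 90
```

View pics/o3.png

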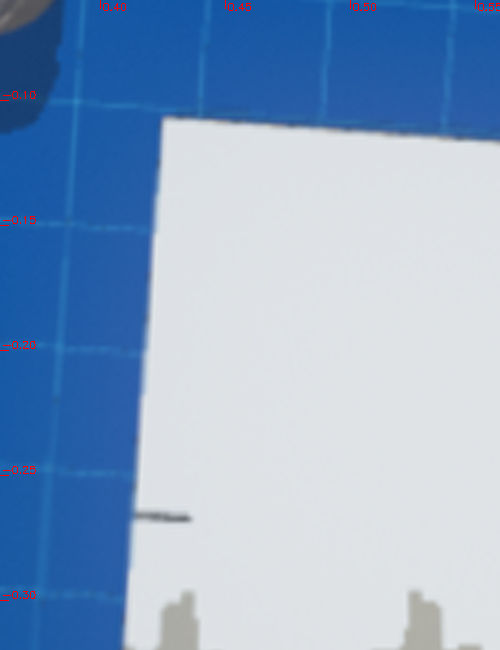

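View pics/o4.png

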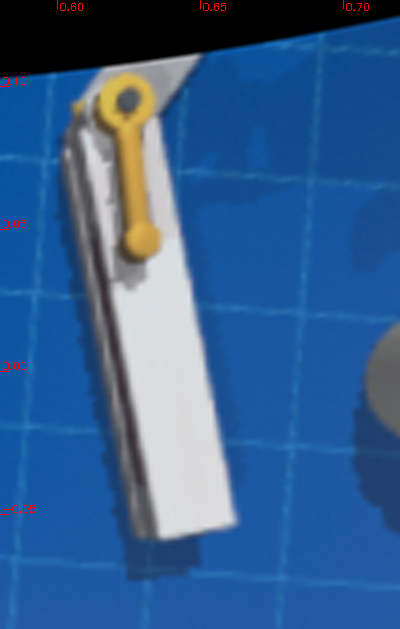

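move_arm(
  series=[
    [[3,3,-4,0,0,2.2,0.6],[3,3,-4,0,0,2.2,0.6],[3,2.5,-4,0,0,2.2,0.6],[3,2.5,-4,0,0,2.2,0.6],[2,1.7,-2.5,0,0,2,0.6]],
  ],
)

```text
clock: 2.8
eef_pos: [0.6248, -0.0002, 0.1205]
tool_rot: [0.631, 0.776, 0.001, 0.002]
ft_force: [0.3, -1.0, 0.3]
grip_width: 0.0514
```

```bash
cat > st.py <<'E'
from h import *
def st():
    o=bot.get_obs(); Rm=R.from_quat(o['tool_rot']).as_matrix()
    print('t %.2f'%o['clock'],'p',np.round(o['eef_pos'],4),'yaw %.2f'%np.degrees(np.arctan2(Rm[1,1],Rm[0,1])),'tilt z',np.round(Rm[:,2],4),'F',np.round(o['ft_force'],1),'w %.4f'%o['grip_width'])
    return o
if __name__=='__main__': st()
E
python3 st.py
```

```text
t 2.80 p [ 6.248e-01 -2.000e-04  1.205e-01] yaw 11.70 tilt z [ 0.0043 -0.0012 -1.    ] F [ 0.3 -1.   0.3] w 0.0514
```

move_arm(
  series=[
    [[1.2,0.1,-3,0,0,-0.9,0.6],[0.1,0,-1.5,0,0,0,0.6],[0,0,0,0,0,0,0.6],[0,0,0,0,0,0,0.6],[0,0,0,0,0,0,0.6]],
  ],
)

```text
clock: 3.3
eef_pos: [0.6346, 0.0147, 0.0672]
tool_rot: [0.63, 0.777, -0.002, -0.003]
ft_force: [0.4, 0.2, 0.5]
grip_width: 0.0509
```

```bash
python3 - <<'E'
from st import *
st(); snap('wrist','w3')
D=np.load('pics/w3.npz')
ortho('w3',0.033,0.56,0.74,-0.03,0.20,0.0004,'o5')
print(D['p'])
E
```

```text
t 3.30 p [0.6346 0.0147 0.0672] yaw 11.93 tilt z [-6.9e-03 -2.0e-04 -1.0e+00] F [0.4 0.2 0.5] w 0.0509
[0.63458847 0.01474094 0.06720932]
```

View pics/w3.png

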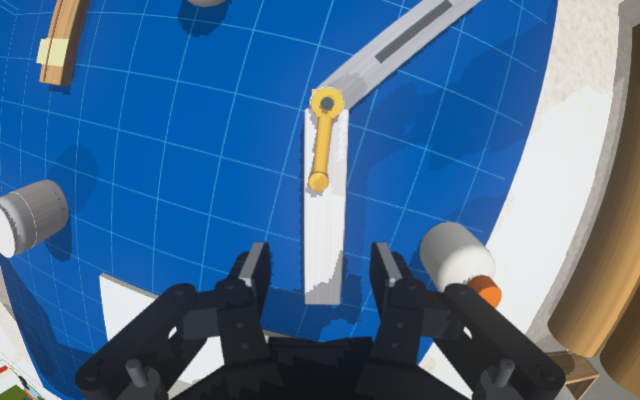

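View pics/o5.png

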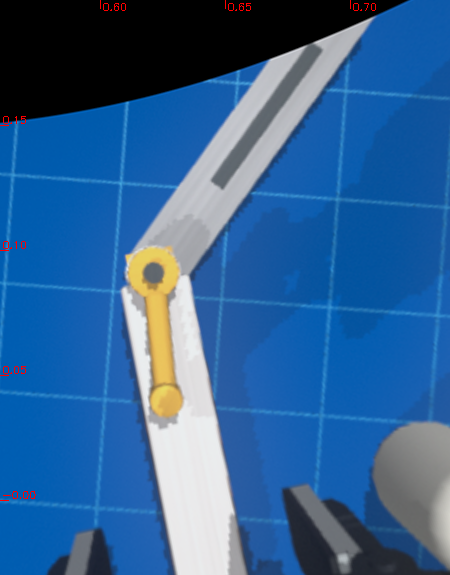

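move_arm(
  series=[
    [[0.3,-1.3,-1,0,0,-1,0.6],[0,0,-2,0,0,0,0.6],[0,0,-1.2,0,0,0,0.6],[0,0,0,0,0,0,0.6],[0,0,0,0,0,0,0.6]],
  ],
)

```text
clock: 3.85
eef_pos: [0.6415, -0.0029, 0.0292]
tool_rot: [0.639, 0.769, 0.001, 0.002]
ft_force: [0.4, -0.9, 0.4]
grip_width: 0.0515
```

```bash
python3 st.py
```

```text
t 3.85 p [ 0.6415 -0.0029  0.0292] yaw 10.57 tilt z [ 0.0044 -0.0013 -1.    ] F [ 0.4 -0.9  0.4] w 0.0515
```

move_arm(
  series=[
    [[0,0,0,0,0,0,0.6],[0,0,0,0,0,0,0.6],[0,0,0,0,0,0,0.6],[0,0,0,0,0,0,0.6],[0,0,0,0,0,0,0.6]],
  ],
)

```text
clock: 4.35
eef_pos: [0.6433, -0.0033, 0.0319]
tool_rot: [0.639, 0.769, 0.002, 0.004]
ft_force: [-0.4, -0.1, -0.5]
grip_width: 0.0511
```

```bash
python3 - <<'E'
from st import *
st()
for k in range(4): bot.camera('wrist'); st(); print(np.round(bot.get_obs()['joint_pos'],4))
E
```

```text
t 4.35 p [ 0.6433 -0.0033  0.0319] yaw 10.54 tilt z [ 0.0087 -0.0015 -1.    ] F [-0.4 -0.1 -0.5] w 0.0511
t 4.40 p [ 0.6433 -0.0034  0.0319] yaw 10.54 tilt z [ 0.0087 -0.0015 -1.    ] F [0.3 0.5 0.5] w 0.0512
[-0.0045  0.6333  0.1352  1.064  -0.0014  1.3824]
t 4.45 p [ 0.6432 -0.0033  0.0318] yaw 10.54 tilt z [ 0.0085 -0.0015 -1.    ] F [ 0.3 -0.  -0.1] w 0.0510
[-0.0045  0.6335  0.1351  1.0639 -0.0014  1.3824]
t 4.50 p [ 0.6431 -0.0034  0.0316] yaw 10.54 tilt z [ 0.0082 -0.0014 -1.    ] F [-1.  -1.  -0.1] w 0.0515
[-0.0045  0.6336  0.135   1.0639 -0.0014  1.3823]
t 4.55 p [ 0.6431 -0.0034  0.0316] yaw 10.54 tilt z [ 0.0081 -0.0015 -1.    ] F [0.1 0.8 0. ] w 0.0516
[-0.0045  0.6337  0.1349  1.0639 -0.0014  1.3824]
```

move_arm(
  series=[
    [[-0.2,0.1,-0.4,0,0.4,0,0.6],[-0.2,0.1,-0.4,0,0,0,0.6],[-0.1,0.1,-0.3,0,0,0,0.6],[0,0,0,0,0,0,0.0],[0,0,0,0,0,0,0.0]],
  ],
)

```text
clock: 5.05
eef_pos: [0.6369, 0.0001, 0.0188]
tool_rot: [0.639, 0.769, -0.001, 0.0]
ft_force: [0.1, 0.7, 0.8]
grip_width: 0.023
```

```bash
python3 st.py
```

```text
t 5.05 p [6.369e-01 1.000e-04 1.880e-02] yaw 10.55 tilt z [-0.0011 -0.0014 -1.    ] F [0.1 0.7 0.8] w 0.0230
```

```bash
python3 - <<'E'
from st import *
snap('wrist','w4'); st(); snap('side','s4')
im=cv2.imread('pics/s4.png');cv2.imwrite('pics/s4b.png',cv2.resize(im[120:300,200:440],None,fx=3,fy=3,interpolation=cv2.INTER_CUBIC))
E
```

```text
t 5.10 p [6.368e-01 1.000e-04 1.870e-02] yaw 10.55 tilt z [-0.0013 -0.0014 -1.    ] F [ 0.2 -0.6 -0.3] w 0.0155
```

View pics/w4.png

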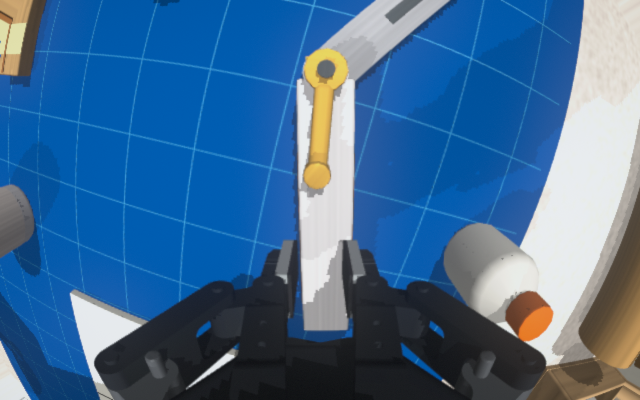

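View pics/s4b.png

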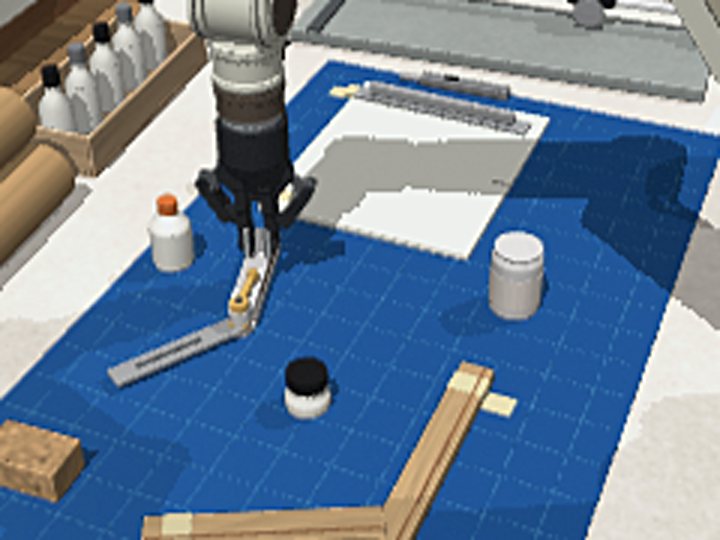

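```bash
python3 - <<'E'
from st import *
st(); snap('wrist','w5'); st()
im=cv2.imread('pics/w5.png');cv2.imwrite('pics/w5b.png',cv2.resize(im[150:400,200:460],None,fx=3,fy=2.4,interpolation=cv2.INTER_CUBIC)[:600,:800])
E
```

```text
t 5.15 p [6.37e-01 1.00e-04 1.89e-02] yaw 10.55 tilt z [-0.001  -0.0014 -1.    ] F [ 0.3  1.  -0. ] w 0.0078
t 5.20 p [ 0.6372 -0.      0.0191] yaw 10.55 tilt z [-6.0e-04 -1.5e-03 -1.0e+00] F [-0.2  0.2 -0.2] w 0.0009
```

View pics/w5b.png

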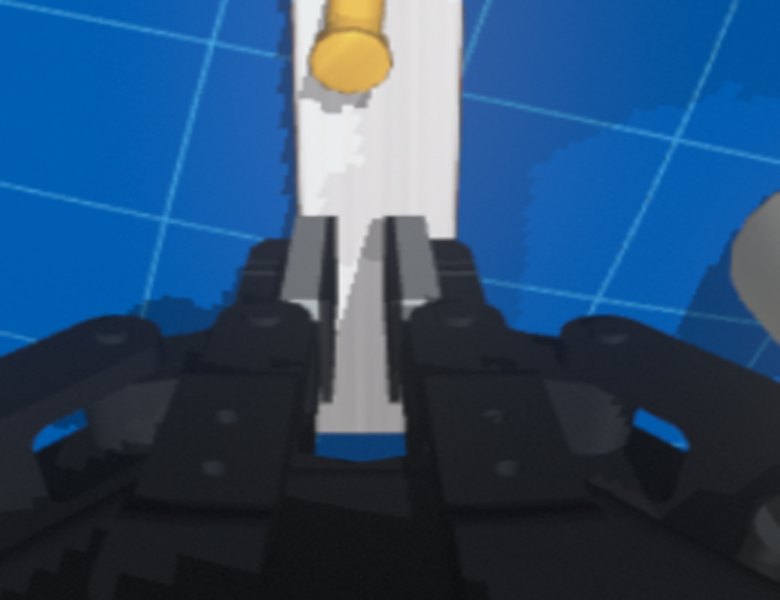

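```bash
python3 - <<'E'
from st import *
st()
D=np.load('pics/w5.npz'); d=D['d']; i=bot.camera_info('wrist'); f=200/np.tan(np.radians(i['vfov'])/2)
T=wtc(D['p'],D['q'])
def P(u,v):
    a=u-i['cx'];b=v-i['cy'];r=np.hypot(a,b);th=r/f
    ray=np.array([a/r*np.tan(th),b/r*np.tan(th),1]) if r>0 else np.array([0,0,1.])
    return T[:3,:3]@(ray*d[v,u])+T[:3,3]
for n,(u,v) in dict(stock=(335,180),stock2=(340,225),stockgap=(322,260),lever=(316,176),hub=(326,68),mat=(250,200),mat2=(430,150),fL=(303,243),fR=(337,243),fLlow=(304,270)).items(): print(n,np.round(P(u,v),4),d[v,u])
E
```

```text
t 5.20 p [ 0.6372 -0.      0.0191] yaw 10.55 tilt z [-6.0e-04 -1.5e-03 -1.0e+00] F [-0.2  0.2 -0.2] w 0.0009
stock [0.6359 0.0393 0.0323] 0.15480448
stock2 [0.6433 0.0161 0.0327] 0.16158694
stockgap [ 0.6378 -0.0058  0.0332] 0.16716081
lever [0.6258 0.0432 0.0481] 0.13805506
hub [0.6213 0.0909 0.0473] 0.12480675
mat [0.5896 0.0107 0.0035] 0.18818359
mat2 [0.6919 0.0622 0.0037] 0.17847365
fL [0.6255 0.01   0.0489] 0.14689226
fR [0.6415 0.0128 0.0486] 0.14725225
fLlow [0.6272 0.0097 0.0735] 0.12360876
```

```bash
python3 - <<'E'
from st import *
st();snap('wrist','w6')
D=np.load('pics/w6.npz'); d=D['d']; i=bot.camera_info('wrist'); f=200/np.tan(np.radians(i['vfov'])/2)
T=np.array(i['tool_from_camera'])
v,u=np.mgrid[0:400,0:640]
a=u-i['cx'];b=v-i['cy'];r=np.hypot(a,b);th=r/f
ray=np.stack([a/r*np.tan(th),b/r*np.tan(th),1+0*r],-1)*d[...,None]
P=ray@T[:3,:3].T+T[:3,3]
for uu in (305,310,314,320,326,330,335):
    print(uu,[tuple(np.round(P[vv,uu]*1000).astype(int)) for vv in range(225,300,6)])
im=cv2.imread('pics/w6.png');cv2.imwrite('pics/w6b.png',cv2.resize(im[200:340,240:400],None,fx=4,fy=4,interpolation=cv2.INTER_CUBIC))
E
```

```text
t 5.20 p [ 0.6372 -0.      0.0191] yaw 10.55 tilt z [-6.0e-04 -1.5e-03 -1.0e+00] F [-0.2  0.2 -0.2] w 0.0009
305 [(np.int64(15), np.int64(-9), np.int64(-14)), (np.int64(11), np.int64(-9), np.int64(-14)), (np.int64(8), np.int64(-9), np.int64(-13)), (np.int64(5), np.int64(-9), np.int64(-15)), (np.int64(12), np.int64(-8), np.int64(-36)), (np.int64(12), np.int64(-8), np.int64(-43)), (np.int64(12), np.int64(-8), np.int64(-48)), (np.int64(12), np.int64(-8), np.int64(-53)), (np.int64(11), np.int64(-7), np.int64(-56)), (np.int64(12), np.int64(-7), np.int64(-63)), (np.int64(12), np.int64(-7), np.int64(-67)), (np.int64(13), np.int64(-7), np.int64(-73)), (np.int64(14), np.int64(-6), np.int64(-78))]
310 [(np.int64(15), np.int64(-7), np.int64(-14)), (np.int64(11), np.int64(-7), np.int64(-14)), (np.int64(8), np.int64(-7), np.int64(-14)), (np.int64(12), np.int64(-6), np.int64(-30)), (np.int64(12), np.int64(-6), np.int64(-36)), (np.int64(12), np.int64(-6), np.int64(-42)), (np.int64(11), np.int64(-6), np.int64(-47)), (np.int64(12), np.int64(-6), np.int64(-53)), (np.int64(12), np.int64(-5), np.int64(-
[... 2387 characters left out ...]
t64(13), np.int64(2), np.int64(-68)), (np.int64(13), np.int64(2), np.int64(-73)), (np.int64(13), np.int64(2), np.int64(-76))]
335 [(np.int64(15), np.int64(6), np.int64(-14)), (np.int64(11), np.int64(7), np.int64(-13)), (np.int64(7), np.int64(7), np.int64(-13)), (np.int64(4), np.int64(7), np.int64(-14)), (np.int64(12), np.int64(6), np.int64(-36)), (np.int64(12), np.int64(5), np.int64(-42)), (np.int64(11), np.int64(5), np.int64(-47)), (np.int64(11), np.int64(5), np.int64(-52)), (np.int64(12), np.int64(5), np.int64(-58)), (np.int64(13), np.int64(4), np.int64(-64)), (np.int64(13), np.int64(4), np.int64(-69)), (np.int64(13), np.int64(4), np.int64(-73)), (np.int64(13), np.int64(4), np.int64(-76))]
```

View pics/w6b.png

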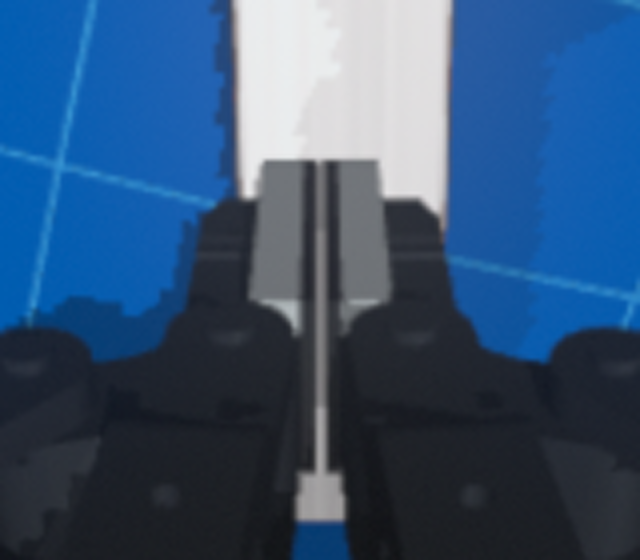

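```bash
python3 - <<'E'
from st import *
snap('side','s5')
p=np.array([.6372,0,.0191])
im=cv2.imread('pics/s5.png')
big=cv2.resize(im[180:240,250:330],None,fx=9,fy=9,interpolation=cv2.INTER_CUBIC)
for dz,c in((0,(0,0,255)),(.0275,(0,255,0)),(.0187,(0,255,255))):
    u,v=proj('side',p+[0,0,dz]); print(u,v); cv2.circle(big,(int((u-250+.5)*9),int((v-180+.5)*9)),4,c,-1)
cv2.imwrite('pics/s5b.png',big)
E
```

```text
286.61473252103815 208.32954834186765
286.2038891903669 201.70518653015904
286.3364143719961 203.8419980267457
```

View pics/s5b.png

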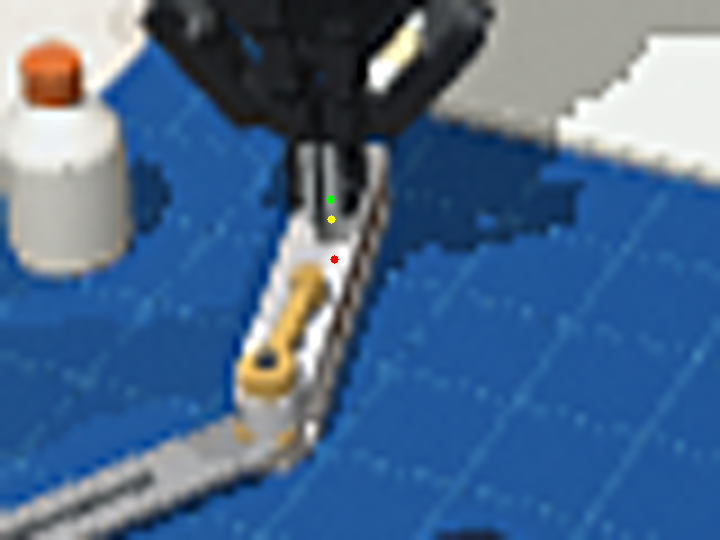

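The shut fingertips are visibly above the stock (about z 0.037–0.047) though the TCP reads 0.019, so the TCP offset has to be calibrated. I'll touch down gently on the stock top.

move_arm(
  series=[
    [[0,0,-0.2,0,0,0,0],[0,0,-0.2,0,0,0,0],[0,0,-0.1,0,0,0,0],[0,0,-0.1,0,0,0,0],[0,0,-0.1,0,0,0,0]],
  ],
)

```text
clock: 5.8
eef_pos: [0.6378, -0.0001, 0.0121]
tool_rot: [0.639, 0.769, -0.0, 0.001]
ft_force: [-1.0, -0.3, 0.3]
grip_width: -0.0
```

```bash
python3 st.py
```

```text
t 5.80 p [ 6.378e-01 -1.000e-04  1.210e-02] yaw 10.54 tilt z [ 8.0e-04 -1.4e-03 -1.0e+00] F [-1.  -0.3  0.3] w -0.0000
```

move_arm(
  series=[
    [[0,0,-0.1,0,0,0,0],[0,0,-0.1,0,0,0,0],[0,0,-0.1,0,0,0,0],[0,0,-0.1,0,0,0,0],[0,0,-0.1,0,0,0,0]],
  ],
)

```text
clock: 6.3
eef_pos: [0.6378, -0.0002, 0.0115]
tool_rot: [0.639, 0.769, 0.0, 0.001]
ft_force: [-2.4, 0.4, 5.2]
grip_width: -0.0
```

```bash
python3 st.py
```

```text
t 6.30 p [ 6.378e-01 -2.000e-04  1.150e-02] yaw 10.53 tilt z [ 0.0026 -0.0015 -1.    ] F [-2.4  0.4  5.2] w -0.0000
```

move_arm(
  series=[
    [[0,0,1,0,0,0,0.6],[0,0,0.4,0,0,0,0.6],[0,0,0,0,0,0,0.6],[0,0,0,0,0,0,0.6],[0,0,-0.6,0,0,0,0.6]],
  ],
)

```text
clock: 6.8
eef_pos: [0.6393, -0.0002, 0.0221]
tool_rot: [0.639, 0.769, 0.001, 0.003]
ft_force: [0.2, 0.0, -0.5]
grip_width: 0.051
```

```bash
python3 st.py
```

```text
t 6.80 p [ 6.393e-01 -2.000e-04  2.210e-02] yaw 10.53 tilt z [ 0.0063 -0.0015 -1.    ] F [ 0.2  0.  -0.5] w 0.0510
```

Descend to TCP z ≈ -0.002.

move_arm(
  series=[
    [[-0.1,0,-0.7,0,0.3,0,0.6],[0,0,-0.7,0,0,0,0.6],[0,0,-0.5,0,0,0,0.6],[0,0,-0.3,0,0,0,0.6],[0,0,-0.1,0,0,0,0.6]],
  ],
)

```text
clock: 7.3
eef_pos: [0.6358, -0.0001, -0.0064]
tool_rot: [0.639, 0.769, -0.002, -0.002]
ft_force: [0.7, 0.4, -0.4]
grip_width: 0.0513
```

```bash
python3 st.py
```

```text
t 7.30 p [ 6.358e-01 -1.000e-04 -6.400e-03] yaw 10.53 tilt z [-0.0052 -0.0014 -1.    ] F [ 0.7  0.4 -0.4] w 0.0513
```

move_arm(
  series=[
    [[0.2,0,0.3,0,-0.2,0,0.6],[0,0,0.1,0,0,0,0.6],[0,0,0,0,0,0,0.0],[0,0,0,0,0,0,0.0],[0,0,0,0,0,0,0.0]],
  ],
)

```text
clock: 7.8
eef_pos: [0.6388, -0.0001, -0.0012]
tool_rot: [0.639, 0.769, -0.0, 0.001]
ft_force: [-0.7, -0.1, -2.9]
grip_width: 0.0264
```

```bash
python3 st.py
```

```text
t 7.80 p [ 6.388e-01 -1.000e-04 -1.200e-03] yaw 10.53 tilt z [ 3.0e-04 -1.4e-03 -1.0e+00] F [-0.7 -0.1 -2.9] w 0.0264
```

move_arm(
  series=[
    [[0,0,1.5,0,0,0,0],[0,0,2,0,0,0,0],[0,0,2,0,0,0,0],[-1,0,1.5,0,0,-2,0],[-2,0.5,0.5,0,0,-2,0]],
  ],
)

```text
clock: 8.3
eef_pos: [0.6039, 0.0037, 0.0688]
tool_rot: [0.667, 0.745, -0.005, -0.004]
ft_force: [1.0, 0.3, -3.9]
grip_width: 0.0264
```

```bash
python3 - <<'E'
from st import *
st(); snap('wrist','w7'); snap('side','s7')
im=cv2.imread('pics/s7.png');cv2.imwrite('pics/s7b.png',cv2.resize(im[120:300,200:440],None,fx=3,fy=3,interpolation=cv2.INTER_CUBIC))
E
```

```text
t 8.30 p [0.6039 0.0037 0.0688] yaw 6.35 tilt z [-0.0127 -0.0028 -0.9999] F [ 1.   0.3 -3.9] w 0.0264
```

View pics/w7.png

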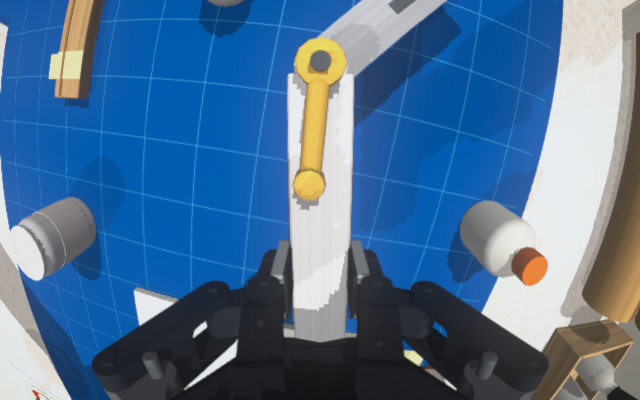

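View pics/s7b.png

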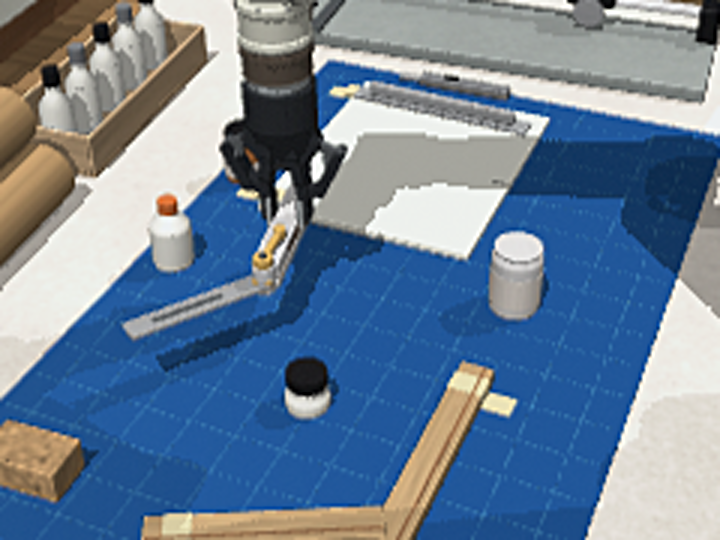

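move_arm(
  series=[
    [[-3.5,2,0.3,0,-0.4,-2,0],[-4,2.5,0,0,-0.3,-2,0],[-4,2.5,0,0,0,-2,0],[-4,2.3,0,0,0,-2,0],[-3,1.8,0,0,0,-1.5,0]],
  ],
)

```text
clock: 8.9
eef_pos: [0.4109, 0.1144, 0.0655]
tool_rot: [0.73, 0.684, -0.005, -0.002]
ft_force: [-0.3, 0.7, -4.6]
grip_width: 0.0268
```

```bash
python3 st.py
```

```text
t 8.90 p [0.4109 0.1144 0.0655] yaw -3.70 tilt z [-0.0096 -0.0039 -0.9999] F [-0.3  0.7 -4.6] w 0.0268
```

move_arm(
  series=[
    [[0,0.2,-0.5,0,-0.4,-0.4,0],[0,0,-0.5,0,0,0,0],[0,0,-0.5,0,0,0,0],[0,0,-0.3,0,0,0,0],[0,0,0,0,0,0,0]],
  ],
)

```text
clock: 9.4
eef_pos: [0.4073, 0.1165, 0.0445]
tool_rot: [0.73, 0.683, -0.005, -0.0]
ft_force: [-0.3, -0.4, -4.5]
grip_width: 0.0262
```

```bash
python3 - <<'E'
from st import *
st(); snap('wrist','w8'); st()
E
```

```text
t 9.40 p [0.4073 0.1165 0.0445] yaw -3.84 tilt z [-0.0076 -0.0062 -1.    ] F [-0.3 -0.4 -4.5] w 0.0262
t 9.45 p [0.4076 0.1165 0.0447] yaw -3.85 tilt z [-0.0071 -0.0062 -1.    ] F [ 1.1 -0.4 -4.4] w 0.0263
```

View pics/w8.png

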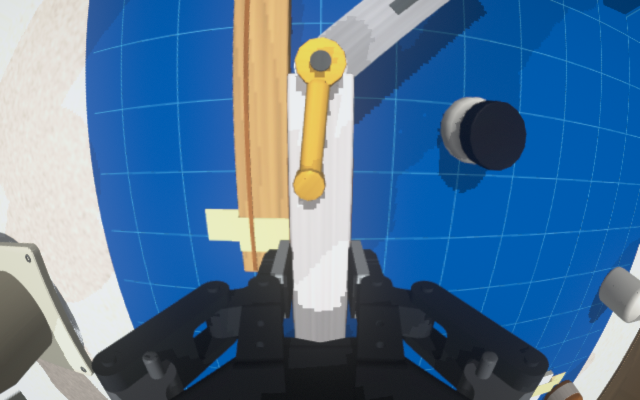

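move_arm(
  series=[
    [[0,0,-1,0.3,-0.4,-0.4,0],[0,0,-1,0,0,0,0],[0,0,-1,0,0,0,0],[0,0,-0.8,0,0,0,0],[0,0,-0.2,0,0,0,0]],
  ],
)

```text
clock: 9.95
eef_pos: [0.411, 0.1157, 0.0028]
tool_rot: [0.734, 0.679, 0.001, 0.001]
ft_force: [-0.5, -0.8, -4.7]
grip_width: 0.026
```

```bash
python3 st.py
```

```text
t 9.95 p [0.411  0.1157 0.0028] yaw -4.43 tilt z [ 2.5e-03 -5.0e-04 -1.0e+00] F [-0.5 -0.8 -4.7] w 0.0260
```

move_arm(
  series=[
    [[-0.3,0,-0.2,0,0,0,0],[-0.2,1,-0.1,0,0,0,0],[-0.1,1.2,0,0,0,0,0],[0,1.2,0,0,0,0,0],[0,0.8,0,0,0,0,0]],
  ],
)

```text
clock: 10.45
eef_pos: [0.4049, 0.1606, -0.0001]
tool_rot: [0.734, 0.679, 0.001, 0.001]
ft_force: [1.4, -1.4, -3.9]
grip_width: 0.0261
```

```bash
cat >> st.py <<'E'
def fr(p):
    C=np.array([.3992,.2853]);u=np.array([-.0750,-.9972]);n=np.array([.9972,-.0750]); d=np.asarray(p)[:2]-C
    print('frame s %.1f y %.1f mm'%(d@u*1e3,d@n*1e3))
E
python3 -c "
from st import *
o=st();fr(o['eef_pos']);snap('wrist','w9')"
```

```text
t 10.45 p [ 4.049e-01  1.606e-01 -1.000e-04] yaw -4.51 tilt z [ 3.2e-03 -4.0e-04 -1.0e+00] F [ 1.4 -1.4 -3.9] w 0.0261
frame s 123.9 y 15.0 mm
```

View pics/w9.png

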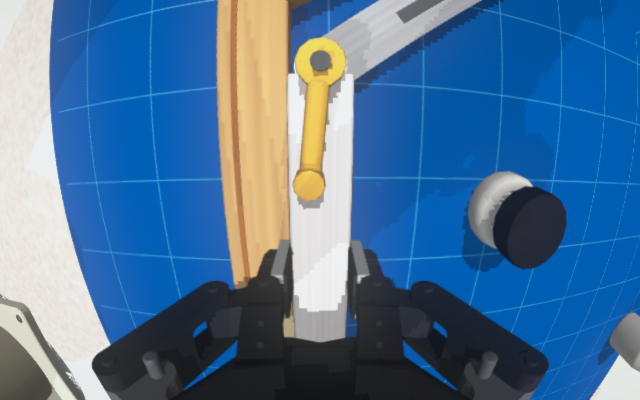

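move_arm(
  series=[
    [[0,0.6,-0.1,0,0.1,0,0],[0,0.6,-0.1,0,0,0,0],[0,0.4,0,0,0,0,0],[0,0.2,0,0,0,0,0],[0,0.1,0,0,0,0,0]],
  ],
)

```text
clock: 11.0
eef_pos: [0.4065, 0.183, -0.0013]
tool_rot: [0.734, 0.68, 0.002, 0.002]
ft_force: [0.5, -1.6, -2.9]
grip_width: 0.0267
```

```bash

python3 -c "
from st import *
o=st();fr(o['eef_pos'])"
```

```text
t 11.00 p [ 0.4065  0.183  -0.0013] yaw -4.37 tilt z [ 0.0048  0.     -1.    ] F [ 0.5 -1.6 -2.9] w 0.0267
frame s 101.5 y 15.0 mm
```

move_arm(
  series=[
    [[-0.1,0.15,-0.1,0,0.2,0,0],[-0.1,0.15,0,0,0,0,0],[-0.1,0.15,0,0,0,0,0],[-0.1,0.15,0,0,0,0,0],[-0.1,0.1,0,0,0,0,0]],
  ],
)

```text
clock: 11.5
eef_pos: [0.4069, 0.1875, -0.0006]
tool_rot: [0.734, 0.679, 0.002, 0.006]
ft_force: [4.1, -4.3, -3.7]
grip_width: 0.0267
```

```bash

python3 -c "
from st import *
o=st();fr(o['eef_pos']);snap('wrist','w10')"
```

```text
t 11.50 p [ 0.4069  0.1875 -0.0006] yaw -4.52 tilt z [ 0.0121 -0.0061 -0.9999] F [ 4.1 -4.3 -3.7] w 0.0267
frame s 96.9 y 15.0 mm
```

View pics/w10.png

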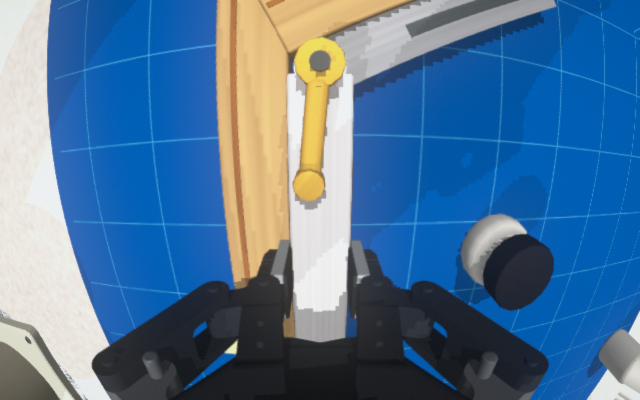

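move_arm(
  series=[
    [[-0.1,0.2,-0.2,0.2,0.5,0,0],[-0.1,0.2,-0.2,0.1,0.2,0,0],[-0.15,0.2,-0.1,0,0,0,0],[-0.15,0.2,0,0,0,0,0.5],[0,0,0,0,0,0,0.5]],
  ],
)

```text
clock: 12.05
eef_pos: [0.4051, 0.1907, -0.0005]
tool_rot: [0.736, 0.677, -0.001, 0.007]
ft_force: [-0.3, -0.1, -0.4]
grip_width: 0.0426
```

```bash

python3 -c "
from st import *
o=st();fr(o['eef_pos']);snap('wrist','w11')"
```

```text
t 12.05 p [ 0.4051  0.1907 -0.0005] yaw -4.74 tilt z [ 0.0081 -0.0109 -0.9999] F [-0.3 -0.1 -0.4] w 0.0426
frame s 93.9 y 13.0 mm
```

View pics/w11.png

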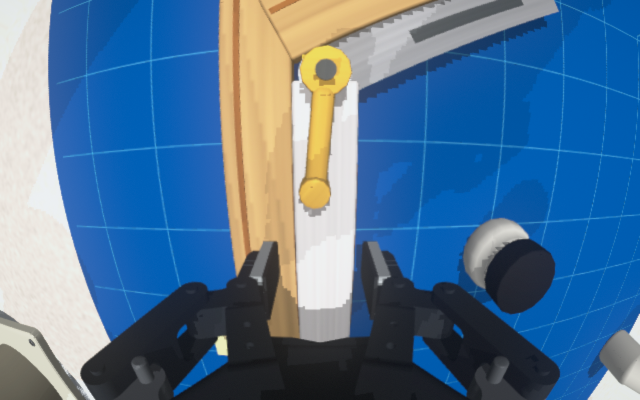

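move_arm(
  series=[
    [[0,0,2,0.3,0.2,0,0.5],[0,0,3,0.3,0.2,0.4,0.3],[-0.2,-2.7,0,0,0,0,0],[-0.2,-2.7,0,0,0,0,0],[-0.2,-2.7,0,0,0,0,0]],
  ],
)

```text
clock: 12.6
eef_pos: [0.398, 0.1136, 0.0508]
tool_rot: [0.73, 0.683, 0.002, -0.003]
ft_force: [0.3, -0.2, 0.3]
grip_width: -0.0001
```

```bash

python3 -c "
from st import *
o=st();fr(o['eef_pos']);snap('wrist','w12');
ortho('w12',0.033,.37,.45,.10,.32,.0004,'o12')"
```

```text
t 12.60 p [0.398  0.1136 0.0508] yaw -3.78 tilt z [-0.0014  0.007  -1.    ] F [ 0.3 -0.2  0.3] w -0.0001
frame s 171.3 y 11.6 mm
```

View pics/w12.png

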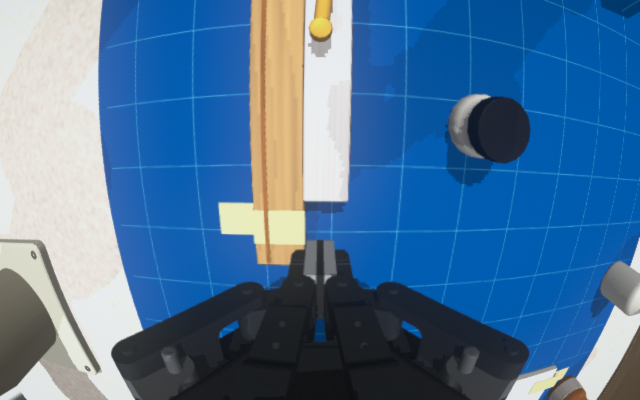

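move_arm(
  series=[
    [[0.3,-1,-0.5,-0.4,0,-0.4,0],[0,0,-1.3,0,0,0,0],[0,0,-1.5,0,0,0,0],[0,0,-1,0,0,0,0],[0,0,-0.2,0,0,0,0]],
  ],
)

```text
clock: 13.15
eef_pos: [0.4, 0.1001, 0.0032]
tool_rot: [0.734, 0.679, -0.001, -0.001]
ft_force: [-0.9, -0.3, -0.9]
grip_width: -0.0001
```

```bash

python3 -c "
from st import *
o=st();fr(o['eef_pos'])"
```

```text
t 13.15 p [0.4    0.1001 0.0032] yaw -4.49 tilt z [-3.4e-03 -5.0e-04 -1.0e+00] F [-0.9 -0.3 -0.9] w -0.0001
frame s 184.7 y 14.7 mm
```

move_arm(
  series=[
    [[0.05,0.5,0,0,-0.2,0,0],[0.05,0.4,0,0,0,0,0],[0,0.3,0,0,0,0,0],[0,0.2,0,0,0,0,0],[0,0.2,0,0,0,0,0]],
  ],
)

```text
clock: 13.65
eef_pos: [0.4018, 0.1187, 0.0037]
tool_rot: [0.734, 0.679, 0.001, 0.0]
ft_force: [-0.2, 0.5, 0.7]
grip_width: 0.0002
```

```bash

python3 -c "
from st import *
o=st();fr(o['eef_pos'])"
```

```text
t 13.65 p [0.4018 0.1187 0.0037] yaw -4.41 tilt z [ 9.e-04  7.e-04 -1.e+00] F [-0.2  0.5  0.7] w 0.0002
frame s 165.9 y 15.1 mm
```

move_arm(
  series=[
    [[0,0.2,0,0,0,0,0],[0,0.2,0,0,0,0,0],[0,0.15,0,0,0,0,0],[0,0.15,0,0,0,0,0],[0,0.15,0,0,0,0,0]],
  ],
)

```text
clock: 14.15
eef_pos: [0.4017, 0.1187, 0.004]
tool_rot: [0.735, 0.678, -0.006, 0.009]
ft_force: [0.0, -5.8, 0.1]
grip_width: 0.0003
```

```bash

python3 -c "
from st import *
o=st();fr(o['eef_pos']);snap('wrist','w13')"
```

```text
t 14.15 p [0.4017 0.1187 0.004 ] yaw -4.68 tilt z [ 0.003  -0.0208 -0.9998] F [ 0.  -5.8  0.1] w 0.0003
frame s 165.9 y 15.0 mm
```

View pics/w13.png

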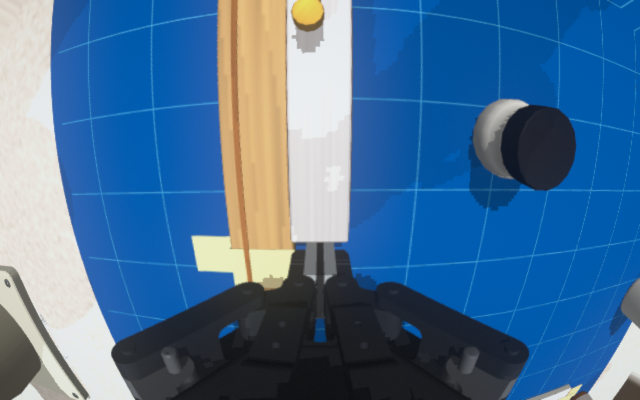

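move_arm(
  series=[
    [[0,-0.5,1.5,-0.5,0,0.2,0],[0.8,0,3,-0.4,0,0,0],[1,4,0,0,0,0,0],[1,4,0,0,0,0,0],[1,4,0,0,0,0,0]],
  ],
)

```text
clock: 14.7
eef_pos: [0.4387, 0.2329, 0.0516]
tool_rot: [0.738, 0.675, -0.012, 0.014]
ft_force: [1.4, 0.0, 0.5]
grip_width: 0.0002
```

```bash

python3 -c "
from st import *
o=st();fr(o['eef_pos'])"
```

```text
t 14.70 p [0.4387 0.2329 0.0516] yaw -5.09 tilt z [ 5.000e-04 -3.710e-02 -9.993e-01] F [1.4 0.  0.5] w 0.0002
frame s 49.3 y 43.3 mm
```

move_arm(
  series=[
    [[0,0.4,-1,1.0,0,0.3,0],[0,0,-1,0.8,0,0.3,0],[0,0,-0.9,0.3,0,0,0],[0,0,-0.3,0,0,0,0],[0,0,0,0,0,0,0]],
  ],
)

```text
clock: 15.2
eef_pos: [0.4414, 0.2452, 0.0198]
tool_rot: [0.732, 0.682, 0.005, -0.001]
ft_force: [0.2, 0.0, 0.5]
grip_width: -0.0
```

```bash

python3 -c "
from st import *
o=st();fr(o['eef_pos']);snap('wrist','w14')"
```

```text
t 15.20 p [0.4414 0.2452 0.0198] yaw -4.06 tilt z [ 0.006  0.007 -1.   ] F [0.2 0.  0.5] w -0.0000
frame s 36.8 y 45.1 mm
```

View pics/w14.png

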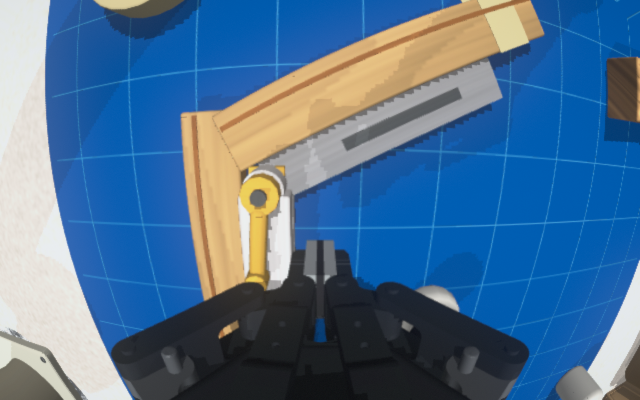

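move_arm(
  series=[
    [[-0.6,-0.4,-0.2,-0.3,0.2,0,0],[-0.7,-0.3,-0.1,0,0,0,0],[-0.6,0,0,0,0,0,0],[-0.5,0,0,0,0,0,0],[-0.5,0,0,0,0,0,0]],
  ],
)

```text
clock: 15.75
eef_pos: [0.4131, 0.2378, 0.0186]
tool_rot: [0.733, 0.681, 0.004, 0.001]
ft_force: [1.9, 0.1, -0.1]
grip_width: 0.0002
```

```bash

python3 -c "
from st import *
o=st();fr(o['eef_pos'])"
```

```text
t 15.75 p [0.4131 0.2378 0.0186] yaw -4.20 tilt z [ 0.0079  0.0037 -1.    ] F [ 1.9  0.1 -0.1] w 0.0002
frame s 46.3 y 17.4 mm
```

move_arm(
  series=[
    [[-0.6,0,-0.2,0,0.3,0,0],[-0.6,0,-0.1,0,0,0,0],[-0.6,0.1,0,0,0,0,0],[-0.6,0.2,0,0,0,0,0],[-0.5,0.3,0,0,0,0,0]],
  ],
)

```text
clock: 16.25
eef_pos: [0.386, 0.246, 0.0177]
tool_rot: [0.733, 0.68, 0.007, 0.001]
ft_force: [3.5, 0.3, 0.5]
grip_width: 0.0003
```

```bash

python3 -c "
from st import *
o=st();fr(o['eef_pos'])"
```

```text
t 16.25 p [0.386  0.246  0.0177] yaw -4.24 tilt z [ 0.0115  0.0072 -0.9999] F [3.5 0.3 0.5] w 0.0003
frame s 40.2 y -10.2 mm
```

move_arm(
  series=[
    [[-0.5,0.6,-0.1,0,0.3,0,0],[-0.4,0.7,0,0,0,0,0],[-0.2,0.6,0,0,0,0,0],[0,0.5,0,0,0,0,0],[0,0.5,0,0,0,0,0]],
  ],
)

```text
clock: 16.75
eef_pos: [0.3715, 0.265, 0.0136]
tool_rot: [0.734, 0.679, -0.005, 0.009]
ft_force: [6.7, -14.4, 0.0]
grip_width: 0.0001
```

```bash

python3 -c "
from st import *
o=st();fr(o['eef_pos']);snap('wrist','w15')"
```

```text
t 16.75 p [0.3715 0.265  0.0136] yaw -4.44 tilt z [ 0.0051 -0.0211 -0.9998] F [  6.7 -14.4   0. ] w 0.0001
frame s 22.4 y -26.1 mm
```

View pics/w15.png

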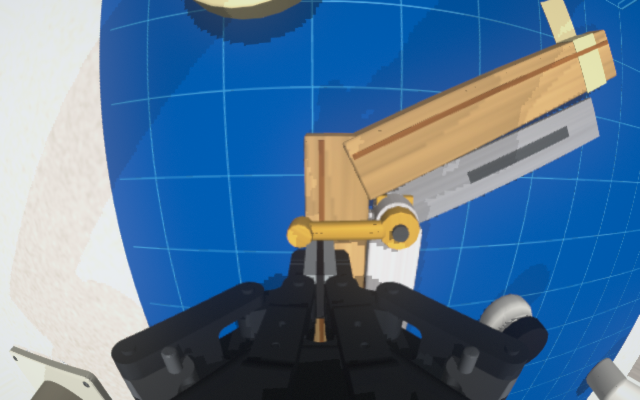

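move_arm(
  series=[
    [[0,-0.6,0,0.5,0,0,0],[0,-0.6,1,0.5,0,0,0],[0.5,-1.5,3,0,0,0,0.3],[1,-2.5,2,0,0,0,0.6],[1,-2,1,0,0,0,0.6]],
  ],
)

```text
clock: 17.3
eef_pos: [0.3871, 0.1913, 0.0828]
tool_rot: [0.731, 0.682, -0.007, -0.002]
ft_force: [0.6, 0.4, -0.2]
grip_width: 0.0431
```

```bash

python3 -c "
from st import *
o=st();fr(o['eef_pos']);snap('wrist','w16')"
```

```text
t 17.30 p [0.3871 0.1913 0.0828] yaw -3.97 tilt z [-0.0134 -0.0058 -0.9999] F [ 0.6  0.4 -0.2] w 0.0431
frame s 94.6 y -5.0 mm
```

View pics/w16.png

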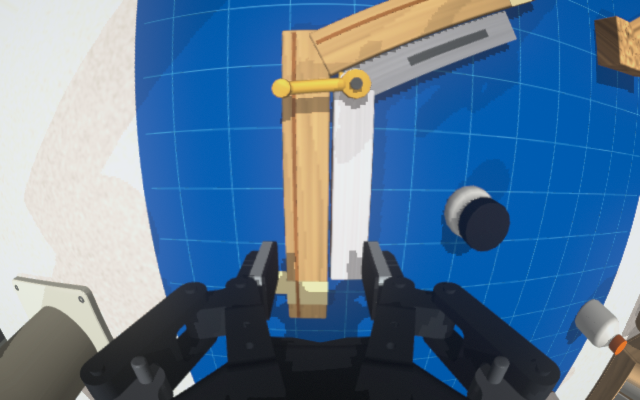

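```bash
python3 - <<'E'
from h import *
ortho('w16',0.0185,.37,.54,.18,.36,.0003,'o16')
E
```

```text
(no output)
```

View pics/o16.png

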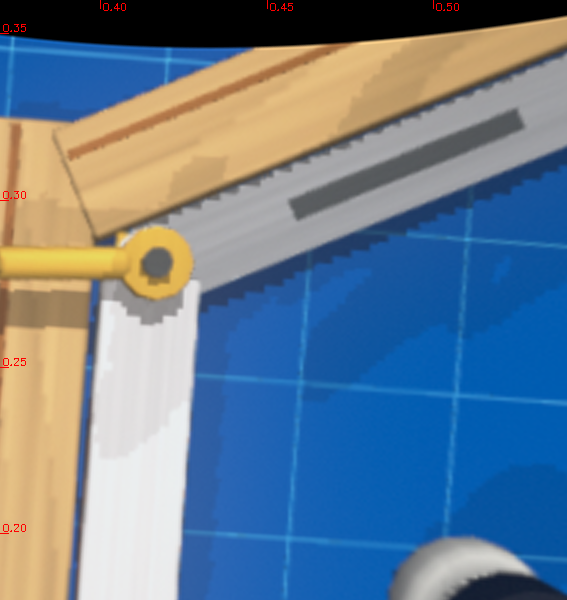

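```bash
cat > fitl.py <<'E'
from h import *
def edge(fn,z,p0,p1,half=.004,thr=None,n=120,ch=None,pol=0):
    """subpixel strongest-gradient edge near segment p0-p1 at plane z. pol: +1 = brightening toward left normal"""
    D=np.load('pics/'+fn+'.npz'); im=D['im'].astype(np.float32)
    g=im.mean(2) if ch is None else (im[...,ch] if not callable(ch) else ch(im)); g=np.ascontiguousarray(g,dtype=np.float32)
    p0=np.array(p0,float);p1=np.array(p1,float);t=(p1-p0)/np.linalg.norm(p1-p0);nn=np.array([-t[1],t[0]])
    a=np.linspace(0,np.linalg.norm(p1-p0),n);b=np.arange(-half,half,.0001)
    A,B=np.meshgrid(a,b,indexing='ij'); P=p0+A[...,None]*t+B[...,None]*nn
    q=wproj(np.concatenate([P,np.full(P.shape[:2]+(1,),z)],-1),D['p'],D['q']).astype(np.float32)
    s=cv2.remap(g,q[...,0],q[...,1],cv2.INTER_LINEAR); s=cv2.GaussianBlur(s,(9,1),2)
    d=np.gradient(s,axis=1); e=d*pol if pol else abs(d)
    k=e.argmax(1); w=e.max(1); pts=p0+a[:,None]*t+b[k][:,None]*nn
    ok=w>np.median(w)*.5; pts=pts[ok]
    for _ in range(5):
        l=cv2.fitLine(pts.astype(np.float32),cv2.DIST_HUBER,0,1e-3,1e-4).ravel(); m=np.array([-l[1],l[0]]); r=(pts-l[2:])@m
        keep=abs(r)<max(2*r.std(),.0002); pts=pts[keep]
    dd=l[:2]*np.sign(l[:2]@t)
    return l[2:],dd,np.degrees(np.arctan2(dd[1],dd[0])),r.std()*1e3,len(pts)
E
python3 - <<'E'
from fitl import *
rb=lambda im:im[...,0]-im[...,2]
# rail a inner edge
a=edge('w16',.019,(.3965,.25),(.391,.18),.0025,ch=rb);print('rail a',a)
s=edge('w16',.033,(.4245,.25),(.420,.19),.005,pol=-1);print('stock right(+y)',s)
s=edge('w16',.033,(.4245,.25),(.420,.19),.005);print('stock right(any)',s)
sl=edge('w16',.033,(.398,.245),(.393,.18),.003,ch=0);print('stock left',sl)
b=edge('w16',.0205,(.41,.292),(.51,.332),.004,ch=rb);print('rail b',b)
bl=edge('w16',.0155,(.44,.276),(.53,.314),.006,ch=0);print('blade lower',bl)
c0=np.array([.3992,.2853])
for nme,e in (('a',a),('sR',s),('sL',sl)):
    n=np.array([.9972,-.0750]); 
    for sp in (20,60,100):
        q=c0+np.array([-.075,-.9972])*sp/1e3
        # intersect: line e with cross-line at q along n
        t=np.linalg.solve(np.stack([e[1],-n],1),q-e[0]); print(nme,sp,'inward mm %.2f'%(t[1]*1e3),end='; ')
    print()
E
```

```text
rail a (array([0.39264986, 0.21159443], dtype=float32), array([-0.06441001, -0.99792349]), np.float64(-93.69297822768556), np.float64(0.0451026337668757), 100)
stock right(+y) (array([0.4239073, 0.2252503], dtype=float32), array([-0.07818004, -0.99693924]), np.float64(-94.4839619403174), np.float64(0.17800719145173538), 120)
stock right(any) (array([0.4239073, 0.2252503], dtype=float32), array([-0.07818004, -0.99693924]), np.float64(-94.4839619403174), np.float64(0.17800719145173538), 120)
stock left (array([0.39518315, 0.21411778], dtype=float32), array([-0.07461945, -0.99721211]), np.float64(-94.27935698156516), np.float64(0.14439986677056477), 110)
rail b (array([0.46820843, 0.31609234], dtype=float32), array([0.92686951, 0.37538373]), np.float64(22.04803150357114), np.float64(0.16182756077827196), 88)
blade lower (array([0.47208926, 0.2888541 ], dtype=float32), array([0.9279477 , 0.37271038]), np.float64(21.882871138845424), np.float64(0.11653688856881088), 116)
a 20 inward mm -1.58; a 60 inward mm -1.15; a 100 inward mm -0.73; 
sR 20 inward mm 29.26; sR 60 inward mm 29.13; sR 100 inward mm 29.01; 
sL 20 inward mm 1.31; sL 60 inward mm 1.33; sL 100 inward mm 1.34;
```

```bash
python3 - <<'E'
from h import *
im=cv2.imread('pics/w16.png');cv2.imwrite('pics/w16z.png',cv2.resize(im[20:290,270:410],None,fx=4,fy=2.2,interpolation=cv2.INTER_CUBIC))
cv2.imwrite('pics/w16y.png',cv2.resize(im[0:110,330:530],None,fx=4,fy=4,interpolation=cv2.INTER_CUBIC))
E
```

```text
(no output)
```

View pics/w16z.png

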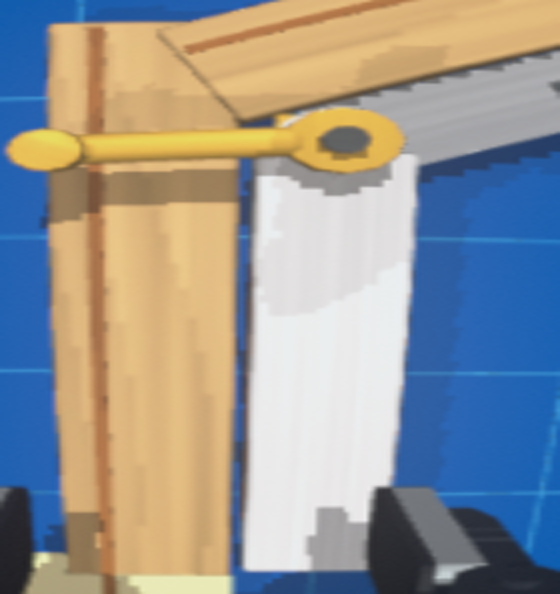

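View pics/w16y.png

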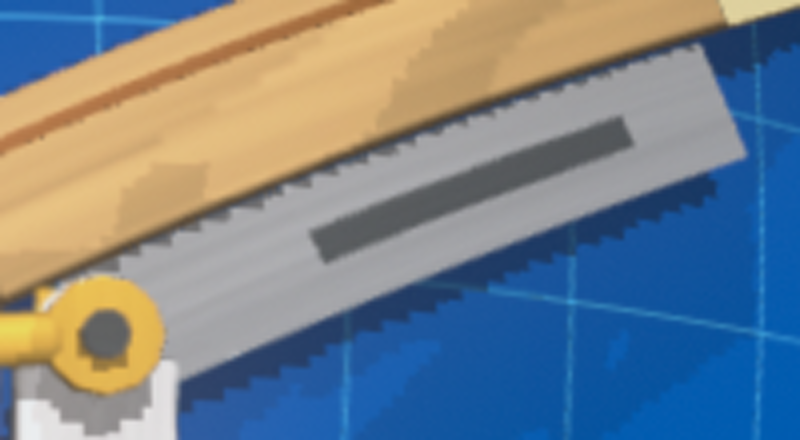

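move_arm(
  series=[
    [[1,-0.2,-1,0.3,-0.5,-0.2,0.6],[0.9,-0.2,-2,0,-0.3,-0.2,0.6],[0,0,-2,0,0,0,0.6],[0,0,-1.5,0,0,0,0.6],[0,0,-0.5,0,0,0,0.6]],
  ],
)

```text
clock: 17.85
eef_pos: [0.4092, 0.1877, 0.0119]
tool_rot: [0.735, 0.678, 0.005, -0.001]
ft_force: [-0.5, -0.2, -0.0]
grip_width: 0.0513
```

```bash

python3 -c "
from st import *
o=st();fr(o['eef_pos'])"
```

```text
t 17.85 p [0.4092 0.1877 0.0119] yaw -4.58 tilt z [ 0.0065  0.0075 -1.    ] F [-0.5 -0.2 -0. ] w 0.0513
frame s 96.5 y 17.2 mm
```

move_arm(
  series=[
    [[-0.2,-0.1,-0.6,-0.3,0.3,0.2,0.6],[0,0,-0.3,0,0,0,0.6],[0,0,-0.1,0,0,0,0.6],[0,0,0,0,0,0,0.0],[0,0,0,0,0,0,0.0]],
  ],
)

```text
clock: 18.35
eef_pos: [0.4072, 0.1877, 0.0009]
tool_rot: [0.733, 0.68, 0.001, -0.0]
ft_force: [-0.4, -1.3, -1.0]
grip_width: 0.0259
```

```bash

python3 -c "
from st import *
o=st();fr(o['eef_pos'])"
```

```text
t 18.35 p [0.4072 0.1877 0.0009] yaw -4.27 tilt z [ 9.e-04  2.e-03 -1.e+00] F [-0.4 -1.3 -1. ] w 0.0259
frame s 96.8 y 15.3 mm
```

move_arm(
  series=[
    [[-0.2,0,0,0,0,0,0],[-0.2,0,0,0,0,0,0],[-0.2,0,0,0,0,0,0],[-0.2,0.05,0,0,0,0,0],[-0.2,0.1,0,0,0,0,0]],
  ],
)

```text
clock: 18.85
eef_pos: [0.407, 0.1876, 0.0023]
tool_rot: [0.734, 0.679, 0.007, 0.009]
ft_force: [6.7, -4.6, -5.9]
grip_width: 0.0262
```

```bash

python3 -c "
from st import *
o=st();fr(o['eef_pos']);snap('wrist','w17')
im=cv2.imread('pics/w17.png');cv2.imwrite('pics/w17z.png',cv2.resize(im[0:300,220:560],None,fx=2.2,fy=2,interpolation=cv2.INTER_CUBIC))"
```

```text
t 18.85 p [0.407  0.1876 0.0023] yaw -4.39 tilt z [ 0.0217 -0.0032 -0.9998] F [ 6.7 -4.6 -5.9] w 0.0262
frame s 96.9 y 15.1 mm
```

View pics/w17z.png

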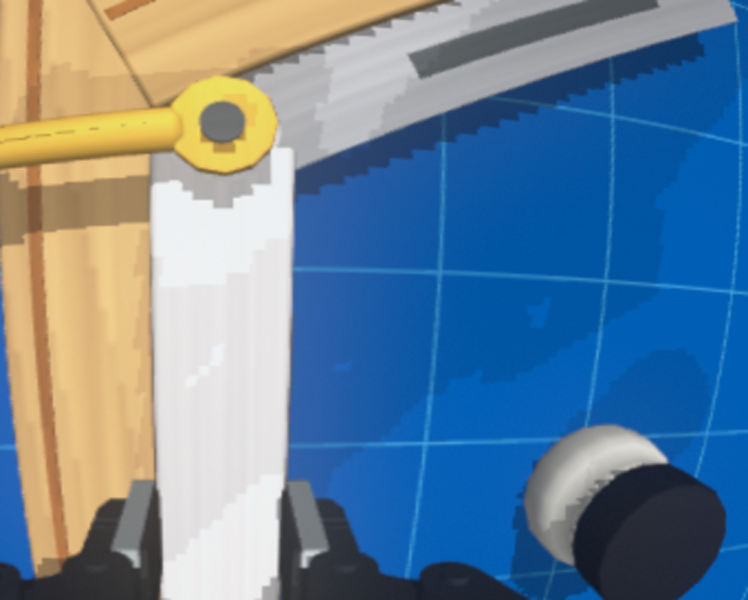

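move_arm(
  series=[
    [[-0.1,-0.1,-0.1,0,0.6,0,0],[-0.2,-0.1,0,0,0.5,0,0],[-0.2,0,0,0,0.3,0,0],[-0.2,0,0,0,0.2,0,0],[-0.2,0,0,0,0.2,0,0]],
  ],
)

```text
clock: 19.4
eef_pos: [0.4066, 0.1869, 0.0026]
tool_rot: [0.733, 0.68, 0.002, 0.003]
ft_force: [6.8, -1.1, -8.3]
grip_width: 0.0262
```

```bash

python3 -c "
from st import *
o=st();fr(o['eef_pos'])"
```

```text
t 19.40 p [0.4066 0.1869 0.0026] yaw -4.30 tilt z [ 0.0062 -0.0017 -1.    ] F [ 6.8 -1.1 -8.3] w 0.0262
frame s 97.6 y 14.8 mm
```

move_arm(
  series=[
    [[-0.1,0,-0.2,0,0.2,0,0],[-0.1,0,-0.2,0,0.2,0,0],[-0.1,0,-0.2,0,0,0,0],[0,0,0,0,0,0,0.6],[0,0,0,0,0,0,0.6]],
  ],
)

```text
clock: 19.9
eef_pos: [0.4054, 0.1871, 0.0017]
tool_rot: [0.733, 0.68, 0.001, 0.001]
ft_force: [0.7, 0.2, 0.8]
grip_width: 0.0509
```

```bash

python3 -c "
from st import *
o=st();fr(o['eef_pos'])"
```

```text
t 19.90 p [0.4054 0.1871 0.0017] yaw -4.31 tilt z [ 0.0034 -0.     -1.    ] F [0.7 0.2 0.8] w 0.0509
frame s 97.5 y 13.6 mm
```

move_arm(
  series=[
    [[0,0,2,0,0,0,0.6],[0,0,2.5,0,0,0,0.6],[-1,0,2,0,0,0,0.6],[-1,0.5,0.5,0,0,0,0.6],[0,0,0,0,0,0,0.6]],
  ],
)

```text
clock: 20.4
eef_pos: [0.3786, 0.1917, 0.0712]
tool_rot: [0.733, 0.68, -0.003, -0.003]
ft_force: [0.2, -0.7, 0.6]
grip_width: 0.0512
```

```bash

python3 -c "
from st import *
o=st();fr(o['eef_pos']);snap('wrist','w18')
im=cv2.imread('pics/w18.png');cv2.imwrite('pics/w18z.png',cv2.resize(im[20:290,270:410],None,fx=4,fy=2.2,interpolation=cv2.INTER_CUBIC))"
```

```text
t 20.40 p [0.3786 0.1917 0.0712] yaw -4.31 tilt z [-8.9e-03 -7.0e-04 -1.0e+00] F [ 0.2 -0.7  0.6] w 0.0512
frame s 94.9 y -13.5 mm
```

View pics/w18z.png

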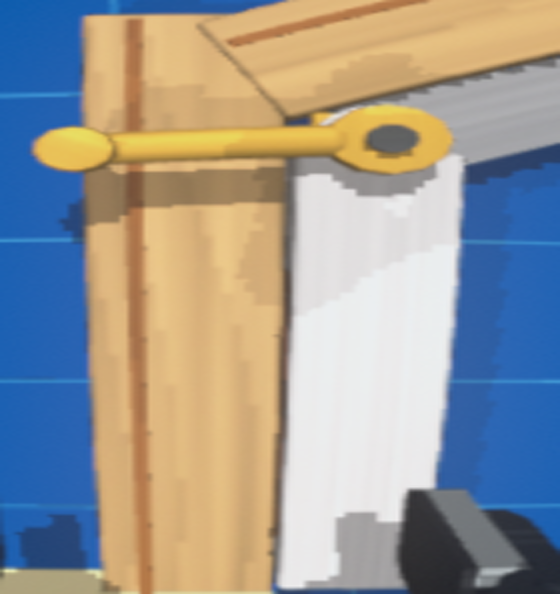

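```bash
python3 - <<'E'
from fitl import *
rb=lambda im:im[...,0]-im[...,2]
fn='w18'
a=edge(fn,.019,(.398,.265),(.391,.18),.003,ch=rb);print('rail a',a[2:],a[0])
s=edge(fn,.033,(.426,.26),(.420,.18),.006);print('stock right',s[2:],s[0])
sl=edge(fn,.033,(.398,.255),(.393,.18),.004,ch=2);print('stock left',sl[2:],sl[0])
b=edge(fn,.0205,(.41,.292),(.51,.332),.004,ch=rb);print('rail b',b[2:],b[0])
bl=edge(fn,.0155,(.44,.276),(.53,.314),.006,ch=0);print('blade lower',bl[2:],bl[0])
d=bl[0]-b[0]; print('blade lower to rail b mm',(d[0]*b[1][1]-d[1]*b[1][0])*1e3)
d=s[0]-a[0]; print('stock R to rail a', (a[1][0]*d[1]-a[1][1]*d[0])*1e3)
d=sl[0]-a[0]; print('stock L to rail a', (a[1][0]*d[1]-a[1][1]*d[0])*1e3)
im=cv2.imread('pics/w18.png');cv2.imwrite('pics/w18y.png',cv2.resize(im[0:130,330:530],None,fx=4,fy=4,interpolation=cv2.INTER_CUBIC))
E
```

```text
rail a (np.float64(-94.22071961375173), np.float64(0.1616450141790592), 104) [0.39384064 0.22960177]
stock right (np.float64(-94.2976415272183), np.float64(0.16578483982767453), 105) [0.42047685 0.20788512]
stock left (np.float64(-94.26868141011205), np.float64(0.14832211784049532), 112) [0.39337468 0.21510948]
rail b (np.float64(21.90296823705021), np.float64(0.1645594859314068), 92) [0.4709583  0.31750342]
blade lower (np.float64(21.835881863813107), np.float64(0.12328511534045057), 111) [0.4852634 0.294395 ]
blade lower to rail b mm 26.7767064115354
stock R to rail a 28.162294477476202
stock L to rail a 0.6019201054330292
```

View pics/w18y.png

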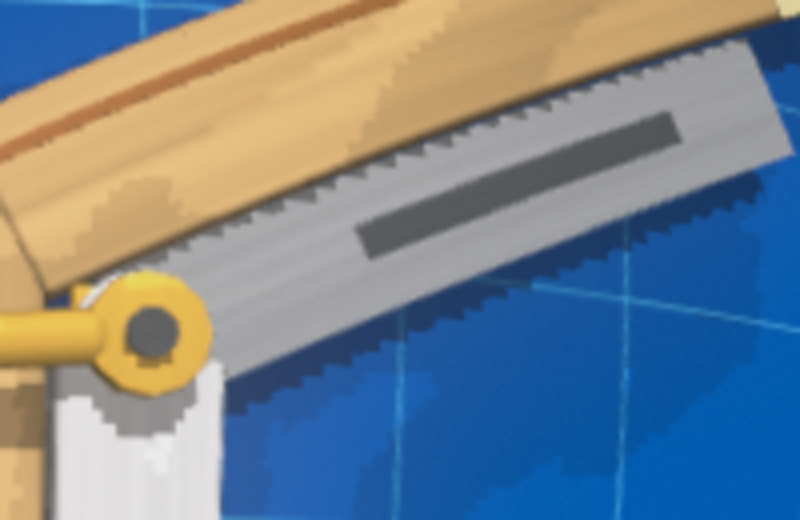

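move_arm(
  series=[
    [[1.3,-0.3,-1,0,-0.4,0,0.6],[1.1,-0.1,-2,0,0,0,0.6],[0.1,0,-1.8,0,0,0,0.6],[0,0,-1.2,0,0,0,0.6],[0,0,-0.3,0,0,0,0.6]],
  ],
)

```text
clock: 20.95
eef_pos: [0.4066, 0.1859, -0.0006]
tool_rot: [0.733, 0.68, -0.002, 0.0]
ft_force: [-1.2, -0.5, 0.1]
grip_width: 0.051
```

```bash

python3 -c "
from st import *
o=st();fr(o['eef_pos'])"
```

```text
t 20.95 p [ 0.4066  0.1859 -0.0006] yaw -4.30 tilt z [-0.003  -0.0032 -1.    ] F [-1.2 -0.5  0.1] w 0.0510
frame s 98.5 y 14.8 mm
```

Grip and press home gently (towards rail_a and the corner).

move_arm(
  series=[
    [[0,0,0,0,0,0,0.0],[0,0,0,0,0,0,0.0],[-0.1,0.05,-0.1,0,0,0,0],[-0.15,0.1,0,0,0,0,0],[-0.2,0.15,0,0,0,0,0]],
  ],
)

```text
clock: 21.45
eef_pos: [0.4064, 0.1853, -0.0017]
tool_rot: [0.734, 0.679, -0.003, 0.005]
ft_force: [6.0, -6.8, -7.0]
grip_width: 0.0264
```

```bash

python3 -c "
from st import *
o=st();fr(o['eef_pos'])"
```

```text
t 21.45 p [ 0.4064  0.1853 -0.0017] yaw -4.42 tilt z [ 0.0032 -0.0117 -0.9999] F [ 6.  -6.8 -7. ] w 0.0264
frame s 99.2 y 14.7 mm
```

move_arm(
  series=[
    [[0,-0.1,1,0.3,-0.1,0,0],[0,0,2,0.3,0,0,0],[0.5,0,3,0,0,0,0],[1,-1,3,0,0,0,0],[1,-3,2,0,0,0,0]],
  ],
)

```text
clock: 21.95
eef_pos: [0.426, 0.1441, 0.1083]
tool_rot: [0.732, 0.682, -0.003, -0.001]
ft_force: [1.1, 0.2, -3.7]
grip_width: 0.0266
```

```bash

python3 -c "
from st import *
o=st()"
```

```text
t 21.95 p [0.426  0.1441 0.1083] yaw -4.07 tilt z [-0.006 -0.003 -1.   ] F [ 1.1  0.2 -3.7] w 0.0266
```

move_arm(
  series=[
    [[0,-4.5,0.5,0,-0.3,0,0],[0,-4.8,0,0,0,0,0],[0,-4.8,0,0,0,0,0],[0,-4.8,0,0,0,0,0],[0,-4.8,0,0,0,0,0]],
  ],
)

```text
clock: 22.45
eef_pos: [0.4272, -0.096, 0.1181]
tool_rot: [0.728, 0.685, 0.004, 0.002]
ft_force: [0.9, -0.4, -3.2]
grip_width: 0.0266
```

move_arm(
  series=[
    [[-0.5,-4.5,0,0,0,0,0],[-0.5,-4.5,0,0,0,0,0],[-0.5,-4.5,0,0,0,0,0],[-0.5,-4,0,0,0,0,0],[-0.5,-2.5,0,0,0,0,0]],
  ],
)

```text
clock: 22.95
eef_pos: [0.3976, -0.3045, 0.1179]
tool_rot: [0.729, 0.684, 0.005, 0.0]
ft_force: [1.4, 0.9, -3.4]
grip_width: 0.0267
```

```bash
cat >> st.py <<'E'
def bd(p):
    C=np.array([.4132,-.2668]);u=np.array([-.0750,-.9972]);n=np.array([.9972,-.0750]); d=np.asarray(p)[:2]-C
    print('board s %.1f n %.1f mm'%(d@u*1e3,d@n*1e3))
E
python3 -c "
from st import *
o=st();bd(o['eef_pos'])"
```

```text
t 22.95 p [ 0.3976 -0.3045  0.1179] yaw -3.68 tilt z [ 0.0072  0.0058 -1.    ] F [ 1.4  0.9 -3.4] w 0.0267
board s 38.8 n -12.7 mm
```

move_arm(
  series=[
    [[-0.5,-1.7,-1.5,-0.3,0.3,-0.4,0],[-0.5,-1.5,-1.5,0,0,-0.2,0],[-0.5,-1,-1.5,0,0,0,0],[0,-0.5,-1.2,0,0,0,0],[0,0,-0.5,0,0,0,0]],
  ],
)

```text
clock: 23.45
eef_pos: [0.3798, -0.3561, 0.0538]
tool_rot: [0.736, 0.677, 0.002, -0.0]
ft_force: [0.3, 0.7, -4.1]
grip_width: 0.0262
```

```bash

python3 -c "
from st import *
o=st();bd(o['eef_pos']);snap('wrist','w19')"
```

```text
t 23.45 p [ 0.3798 -0.3561  0.0538] yaw -4.74 tilt z [ 0.0027  0.0027 -1.    ] F [ 0.3  0.7 -4.1] w 0.0262
board s 91.6 n -26.6 mm
```

View pics/w19.png

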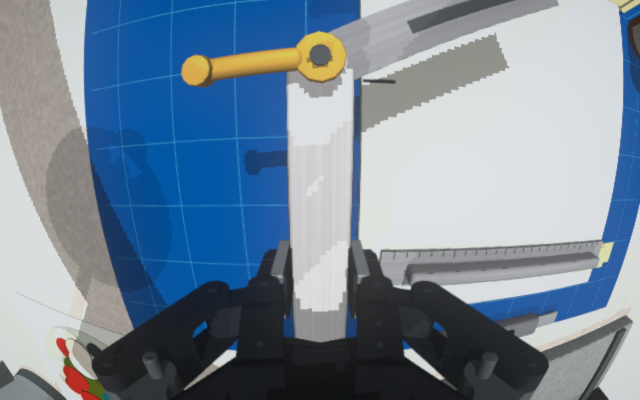

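```bash

python3 -c "
from st import *
D=np.load('pics/w19.npz');p,q=D['p'],D['q']
for u,v in ((380,252),(381,282),(600,240),(602,262)):
    P=wplane(u,v,.016,p,q);print(np.round(P,4));bd(P)
print(wproj(np.array([[.4252,-.2668,.011]]),p,q))
im=cv2.imread('pics/w19.png');cv2.imwrite('pics/w19z.png',cv2.resize(im[40:320,270:620],None,fx=2.2,fy=2.1,interpolation=cv2.INTER_CUBIC))
"
```

```text
[ 0.4203 -0.3879  0.016 ]
board s 120.3 n 16.1 mm
[ 0.4211 -0.4145  0.016 ]
board s 146.7 n 19.0 mm
[ 0.664  -0.4119  0.016 ]
board s 125.9 n 261.0 mm
[ 0.68   -0.4409  0.016 ]
board s 153.6 n 279.2 mm
[[379.09530355  81.17088818]]
```

View pics/w19z.png

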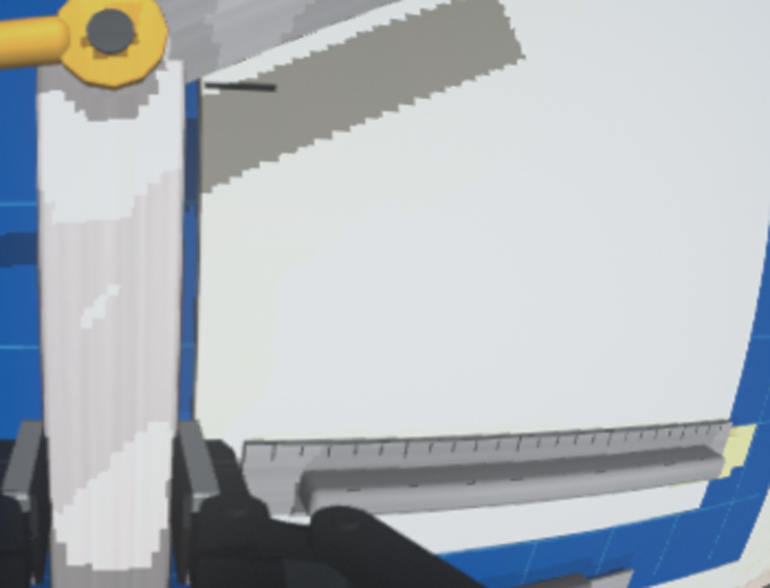

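```bash

python3 -c "
from st import *
D=np.load('pics/w19.npz');p,q=D['p'],D['q']
bd(p)
for z in (.098,.1025):
  P=wplane(320.5,54.5,z,p,q);bd(P)
from fitl import *
# blade right edge, raised .0555
z=.0155+.0555
P=[wplane(u,v,z,p,q)[:2] for u,v in ((372,73),(500,23))];print(P)
b=edge('w19',z,P[0],P[1],.006);print(b)
s=edge('w19',.033+.0555,wplane(352,100,.0885,p,q)[:2],wplane(352,230,.0885,p,q)[:2],.004);print(s)
"
```

```text
board s 91.6 n -26.6 mm
board s -3.5 n -27.3 mm
board s -2.7 n -27.4 mm
[array([ 0.41013749, -0.26703718]), array([ 0.48344905, -0.23780023])]
(array([ 0.45301574, -0.25190732], dtype=float32), array([0.90291733, 0.42981431]), np.float64(25.455775794815807), np.float64(1.5063937909974552), 97)
(array([ 0.39873895, -0.30956328], dtype=float32), array([-0.02407838, -0.99971008]), np.float64(-91.37972300545917), np.float64(0.969602907698206), 120)
```

move_arm(
  series=[
    [[0,0,-1,0,0,0.3,0],[0,0,-1.5,0,0,0,0],[0,0,-1.3,0,0,0,0],[0.1,0,-0.8,0,0,0,0],[0.2,0,-0.3,0,0,0,0]],
  ],
)

```text
clock: 24.0
eef_pos: [0.3854, -0.3529, 0.0035]
tool_rot: [0.732, 0.682, 0.003, 0.001]
ft_force: [0.1, -0.6, -4.0]
grip_width: 0.0263
```

```bash

python3 -c "
from st import *
o=st();bd(o['eef_pos'])"
```

```text
t 24.00 p [ 0.3854 -0.3529  0.0035] yaw -4.06 tilt z [ 0.005  0.003 -1.   ] F [ 0.1 -0.6 -4. ] w 0.0263
board s 87.9 n -21.3 mm
```

move_arm(
  series=[
    [[0.1,-0.2,-0.2,0,0.3,-0.3,0],[0.1,-0.1,-0.2,-0.1,0,0,0],[0.1,0,-0.1,0,0,0,0],[0,0,0,0,0,0,0],[0,0,0,0,0,0,0]],
  ],
)

```text
clock: 24.5
eef_pos: [0.3908, -0.3565, -0.0005]
tool_rot: [0.733, 0.68, 0.0, 0.001]
ft_force: [0.4, -0.1, -4.7]
grip_width: 0.0265
```

```bash

python3 -c "
from st import *
o=st();bd(o['eef_pos']);snap('wrist','w20')
D=np.load('pics/w20.npz');p,q=D['p'],D['q']
P=wplane(320.5,54.5,.047,p,q);bd(P);print(wproj(np.array([[.4252,-.2668,.011]]),p,q))
im=cv2.imread('pics/w20.png');cv2.imwrite('pics/w20z.png',cv2.resize(im[0:150,270:470],None,fx=4,fy=4,interpolation=cv2.INTER_CUBIC))
"
```

```text
t 24.50 p [ 0.3908 -0.3565 -0.0005] yaw -4.28 tilt z [ 1.8e-03 -8.0e-04 -1.0e+00] F [ 0.4 -0.1 -4.7] w 0.0265
board s 91.2 n -15.6 mm
board s -3.5 n -17.1 mm
[[379.67875444  73.14784073]]
```

View pics/w20z.png

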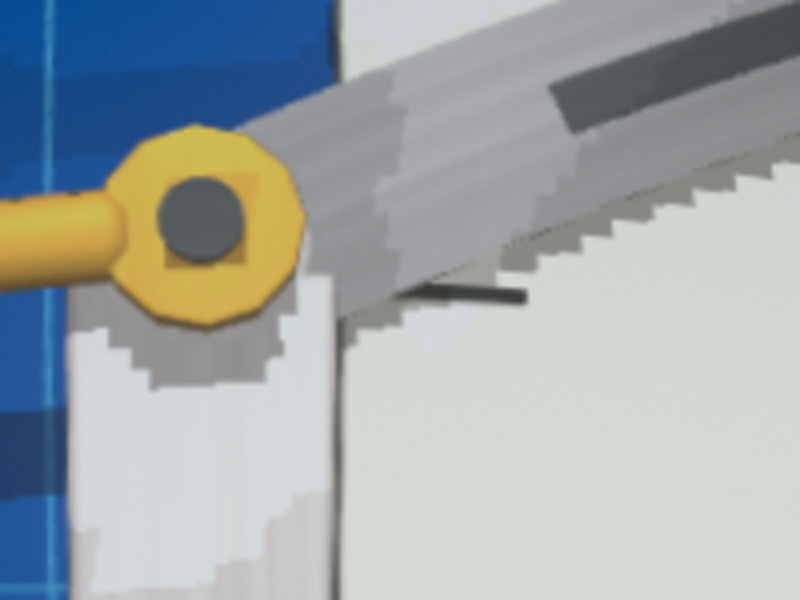

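move_arm(
  series=[
    [[0.1,-0.07,-0.05,0,0,0,0],[0.1,-0.06,-0.05,0,0,0,0],[0.15,0,0,0,0,0,0],[0.15,0,0,0,0,0,0],[0.15,0,0,0,0,0,0]],
  ],
)

```text
clock: 25.05
eef_pos: [0.3938, -0.3581, -0.0016]
tool_rot: [0.733, 0.68, -0.002, -0.001]
ft_force: [-5.0, -0.1, -0.9]
grip_width: 0.0263
```

```bash

python3 -c "
from st import *
o=st();bd(o['eef_pos']);snap('wrist','w21')
im=cv2.imread('pics/w21.png');cv2.imwrite('pics/w21z.png',cv2.resize(im[0:150,270:470],None,fx=4,fy=4,interpolation=cv2.INTER_CUBIC))
"
```

```text
t 25.05 p [ 0.3938 -0.3581 -0.0016] yaw -4.34 tilt z [-0.0053 -0.0015 -1.    ] F [-5.  -0.1 -0.9] w 0.0263
board s 92.5 n -12.5 mm
```

View pics/w21z.png

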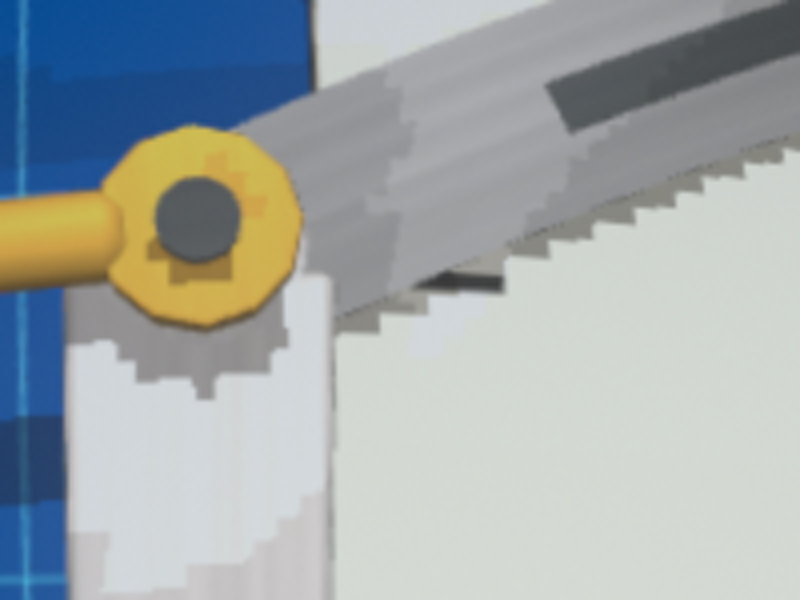

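```bash

python3 - <<'E'
from st import *
from fitl import *
D=np.load('pics/w21.npz');p,q=D['p'],D['q']
f=lambda cu,cv:(270+(cu+.5)/4-.5,(cv+.5)/4-.5)
P=[wplane(*f(*c),.0155,p,q)[:2] for c in ((345,315),(510,242),(780,142))]
for x in P: bd(x)
b=edge('w21',.0155,P[0],P[2],.0035,pol=1);print('blade R',b)
b2=edge('w21',.0155,P[0],P[2],.0035);print(b2)
for c in ((505,272),(505,292),(430,272),(440,290)): bd(wplane(*f(*c),.011,p,q))
for c in ((315,60),(313,20)): bd(wplane(*f(*c),.011,p,q))
C=np.array([.4132,-.2668]);u=np.array([-.0750,-.9972]);n=np.array([.9972,-.0750])
for e in (b,b2):
  d=e[0]-C; d2=e[1]
  t=(0.012-d@n)/(d2@n); print('at n=12 s=%.2f mm'%((d@u+t*(d2@u))*1e3),'angle from u',np.degrees(np.arctan2(u[0]*d2[1]-u[1]*d2[0],u@d2)))
E
```

```text
board s 4.0 n 2.9 mm
board s -5.8 n 22.6 mm
board s -22.8 n 58.4 mm
blade R (array([ 0.4447891 , -0.25904414], dtype=float32), array([0.9261083 , 0.37725776]), np.float64(22.16392530770987), np.float64(0.13152742951060042), 85)
(array([ 0.44638062, -0.2612676 ], dtype=float32), array([0.9263624 , 0.37663332]), np.float64(22.125298454837058), np.float64(0.5889699079865806), 112)
board s -2.7 n 23.1 mm
board s -0.2 n 23.1 mm
board s -2.1 n 13.7 mm
board s 0.1 n 14.9 mm
board s -28.8 n -0.2 mm
board s -34.2 n -0.4 mm
at n=12 s=-0.69 mm angle from u 116.46507685508335
at n=12 s=2.27 mm angle from u 116.42645000221053
```

move_arm(
  series=[
    [[0.05,0.06,-0.05,0,-0.2,0,0],[0.1,0,-0.05,0,0,0,0],[0.1,0,0,0,0,0,0],[0,0,0,0,0,0,0.5],[0,0,0,0,0,0,0.5]],
  ],
)

```text
clock: 25.6
eef_pos: [0.3967, -0.3581, -0.001]
tool_rot: [0.734, 0.68, -0.001, 0.001]
ft_force: [0.6, -0.4, -0.6]
grip_width: 0.0428
```

```bash

python3 -c "
from st import *
o=st();bd(o['eef_pos'])"
```

```text
t 25.60 p [ 0.3967 -0.3581 -0.001 ] yaw -4.39 tilt z [-5.0e-04 -2.6e-03 -1.0e+00] F [ 0.6 -0.4 -0.6] w 0.0428
board s 92.3 n -9.6 mm
```

move_arm(
  series=[
    [[0,0,2,0,0,0,0.5],[0,0,3,0,0,0,0.5],[0,0,3,0,0,0,0.5],[1.5,0,2,0,0,0,0.5],[2,1,1,0,0,0,0.5]],
  ],
)

```text
clock: 26.1
eef_pos: [0.436, -0.3484, 0.1146]
tool_rot: [0.735, 0.679, 0.003, 0.004]
ft_force: [0.1, -0.0, 0.2]
grip_width: 0.0429
```

```bash

python3 -c "
from st import *
o=st();bd(o['eef_pos']);snap('wrist','w22')
im=cv2.imread('pics/w22.png');cv2.imwrite('pics/w22z.png',cv2.resize(im[0:300,200:600],None,fx=2,fy=2,interpolation=cv2.INTER_CUBIC))
"
```

```text
t 26.10 p [ 0.436  -0.3484  0.1146] yaw -4.53 tilt z [ 0.0101 -0.0022 -0.9999] F [ 0.1 -0.   0.2] w 0.0429
board s 79.6 n 28.8 mm
```

View pics/w22z.png

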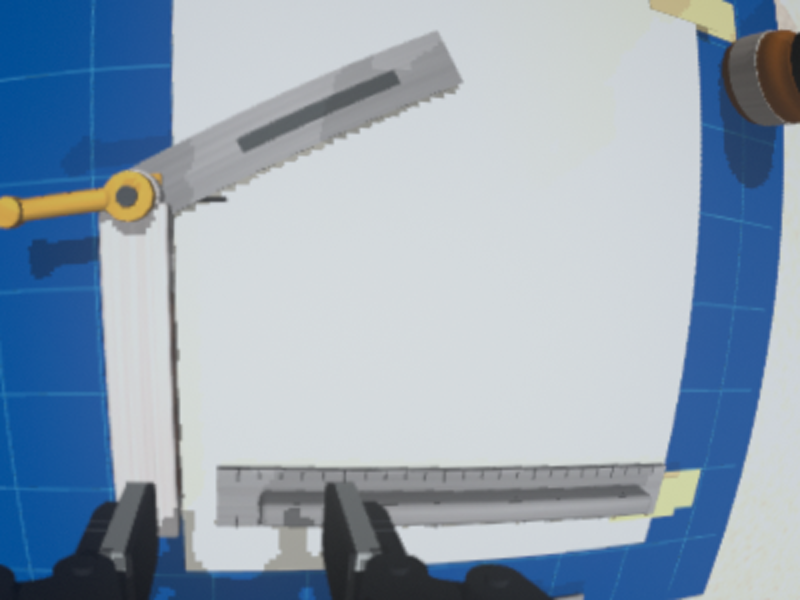

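```bash

python3 - <<'E'
from st import *
from fitl import *
D=np.load('pics/w22.npz');p,q=D['p'],D['q']
f=lambda cu,cv:(200+(cu+.5)/2-.5,(cv+.5)/2-.5)
C=np.array([.4132,-.2668]);u=np.array([-.0750,-.9972]);n=np.array([.9972,-.0750])
def L(nm,z,c0,c1,half,**k):
    e=edge('w22',z,wplane(*f(*c0),z,p,q)[:2],wplane(*f(*c1),z,p,q)[:2],half,**k)
    d=e[0]-C; print(nm,'s,n mm',np.round([d@u*1e3,d@n*1e3],2),'dir from u %.2f'%np.degrees(np.arctan2(u[0]*e[1][1]-u[1]*e[1][0],u@e[1])),'std %.2f'%e[3],e[4]); return e
L('board edge top',.011,(173,100),(173,20),.004)
L('stock R top',.033,(167,250),(172,450),.004)
b=L('blade R',.0155,(190,210),(455,88),.004,pol=1)
d=b[0]-C;t=(0.012-d@n)/(b[1]@n); print('blade R at n=12: s=%.2f'%((d@u+t*(b[1]@u))*1e3))
for c in ((226,195),(226,203),(205,196),(210,203)): bd(wplane(*f(*c),.011,p,q))
L('rule far-left edge',.016,(222,467),(655,464),.004)
L('rule right edge',.016,(400,523),(640,515),.005)
L('ridge?',.034,(270,492),(640,486),.004)
for nm,c in dict(nl=(217,467),nr=(219,526),fl=(664,464),fr=(648,516)).items(): print(nm,end=' ');bd(wplane(*f(*c),.016,p,q))
E
```

```text
board edge top s,n mm [-65.26  -0.24] dir from u -179.87 std 0.04 113
stock R top s,n mm [68.27  2.39] dir from u -0.25 std 0.21 73
blade R s,n mm [-29.8   69.14] dir from u 116.23 std 0.31 85
blade R at n=12: s=-1.65
board s -2.9 n 22.7 mm
board s 0.6 n 22.6 mm
board s -2.6 n 13.7 mm
board s 0.5 n 15.8 mm
rule far-left edge s,n mm [121.66 138.28] dir from u 88.42 std 0.33 116
rule right edge s,n mm [155.03 177.23] dir from u 88.40 std 0.37 104
ridge? s,n mm [125.43 140.91] dir from u 88.40 std 0.42 108
nl board s 119.1 n 17.4 mm
nr board s 150.3 n 17.8 mm
fl board s 126.3 n 265.0 mm
fr board s 158.7 n 262.5 mm
```

```bash

python3 -c "
from st import *
o=st();print(np.round(o['joint_pos'],3))
C=np.array([.4132,-.2668]);u=np.array([-.0750,-.9972]);n=np.array([.9972,-.0750])
print('rule center',C+u*.1379+n*.141)
"
```

```text
t 26.15 p [ 0.4403 -0.3471  0.1162] yaw -4.32 tilt z [ 0.0154 -0.0028 -0.9999] F [3.1 0.4 1.7] w 0.0427
[-0.672  0.404 -0.014  1.139  0.007  0.974]
rule center [ 0.5434627  -0.41488888]
```

move_arm(
  series=[
    [[2,-1.4,0,0,-0.5,8,0.5],[2,-1.4,0,0,-0.3,8,0.5],[2,-1.4,0,0,0,8,0.5],[2,-1.3,0,0,0,8,0.5],[2,-1.3,0,0,0,8,0.5]],
  ],
)

```text
clock: 26.65
eef_pos: [0.5491, -0.415, 0.1218]
tool_rot: [0.442, 0.897, 0.017, 0.014]
ft_force: [-0.5, -0.6, -0.3]
grip_width: 0.0425
```

move_arm(
  series=[
    [[0,0,0,0,0,8,0.5],[0,0,0,0,0,8,0.5],[0,0,0,0,0,8,0.5],[0,0,0,0,0,8,0.5],[0,0,0,0,0,8,0.5]],
  ],
)

```text
clock: 27.15
eef_pos: [0.5573, -0.4166, 0.1213]
tool_rot: [0.092, 0.995, 0.023, 0.013]
ft_force: [0.8, 0.6, -0.1]
grip_width: 0.0426
```

```bash

python3 -c "
from st import *
o=st();bd(o['eef_pos'])"
```

```text
t 27.15 p [ 0.5573 -0.4166  0.1213] yaw 79.43 tilt z [ 0.0297  0.0427 -0.9986] F [ 0.8  0.6 -0.1] w 0.0426
board s 138.6 n 154.9 mm
```

move_arm(
  series=[
    [[-0.5,0,-0.5,-1.2,0.9,2,0.5],[-0.5,0,-1,-1,0.8,1.5,0.5],[-0.3,0.1,-1,0,0,0.5,0.5],[0,0.1,-0.5,0,0,0,0.5],[0,0,0,0,0,0,0.5]],
  ],
)

```text
clock: 27.65
eef_pos: [0.5464, -0.4142, 0.0893]
tool_rot: [0.055, 0.999, 0.002, 0.001]
ft_force: [-0.5, 0.2, 0.5]
grip_width: 0.0427
```

```bash

python3 -c "
from st import *
o=st();bd(o['eef_pos']);snap('wrist','w23')"
```

```text
t 27.65 p [ 0.5464 -0.4142  0.0893] yaw 83.73 tilt z [ 0.0032  0.0043 -1.    ] F [-0.5  0.2  0.5] w 0.0427
board s 137.0 n 143.9 mm
```

View pics/w23.png

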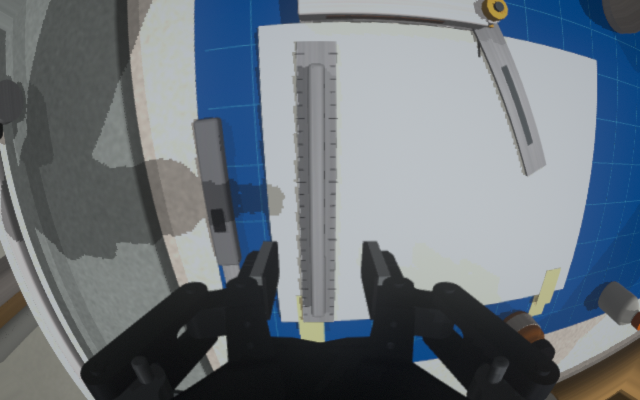

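```bash

python3 - <<'E'
from st import *
D=np.load('pics/w23.npz');p,q=D['p'],D['q']
for nm,z,c in (('near end L',.016,(337,41)),('near end R',.016,(295,42)),('far L',.016,(335,321)),('far R',.016,(299,321)),('ridge n',.034,(316,64)),('ridge far',.034,(318,317)),('ridge mid',.034,(317.5,180))):
    P=wplane(*c,z,p,q); print(nm,np.round(P,4),end=' ');bd(P)
print(wproj(np.array([[p[0],p[1],.03]]),p,q))
E
```

```text
near end L [ 0.4217 -0.387   0.016 ] board s 119.2 n 17.5 mm
near end R [ 0.419  -0.4184  0.016 ] board s 150.7 n 17.1 mm
far L [ 0.6691 -0.4123  0.016 ] board s 125.9 n 266.1 mm
far R [ 0.6652 -0.4471  0.016 ] board s 160.9 n 264.9 mm
ridge n [ 0.4406 -0.4048  0.034 ] board s 135.5 n 37.7 mm
ridge far [ 0.6474 -0.4265  0.034 ] board s 141.6 n 245.5 mm
ridge mid [ 0.5235 -0.4129  0.034 ] board s 137.4 n 121.0 mm
[[319.18045556 207.96933792]]
```

move_arm(
  series=[
    [[-0.3,-0.15,-1.5,-0.2,0.2,0.3,0.5],[0,0,-2,0,0,0,0.5],[0,0,-2,0,0,0,0.5],[0,0,-1.2,0,0,0,0.5],[0,0,-0.4,0,0,0,0.5]],
  ],
)

```text
clock: 28.2
eef_pos: [0.5458, -0.4183, 0.0202]
tool_rot: [0.053, 0.999, -0.002, 0.004]
ft_force: [0.4, -0.3, -0.4]
grip_width: 0.0428
```

```bash

python3 -c "
from st import *
o=st();bd(o['eef_pos'])"
```

```text
t 28.20 p [ 0.5458 -0.4183  0.0202] yaw 83.92 tilt z [ 0.0071 -0.004  -1.    ] F [ 0.4 -0.3 -0.4] w 0.0428
board s 141.1 n 143.6 mm
```

move_arm(
  series=[
    [[-0.1,0.25,-0.8,0.2,0.3,0,0.5],[0,0,-0.7,0,0,0,0.5],[0,0,-0.3,0,0,0,0.5],[0,0,0,0,0,0,0.5],[0,0,0,0,0,0,0.5]],
  ],
)

```text
clock: 28.7
eef_pos: [0.546, -0.4165, 0.0026]
tool_rot: [0.053, 0.999, -0.001, 0.002]
ft_force: [-0.1, -0.6, 0.9]
grip_width: 0.0428
```

```bash

python3 -c "
from st import *
o=st();bd(o['eef_pos'])"
```

```text
t 28.70 p [ 0.546  -0.4165  0.0026] yaw 83.91 tilt z [ 0.0039 -0.0018 -1.    ] F [-0.1 -0.6  0.9] w 0.0428
board s 139.3 n 143.6 mm
```

move_arm(
  series=[
    [[0,0,-0.3,0,0.1,0,0.3],[0,0,-0.1,0,0,0,0],[0,0,0,0,0,0,0],[0,0,0,0,0,0,0],[0,0,0,0,0,0,0]],
  ],
)

```text
clock: 29.2
eef_pos: [0.5468, -0.4171, -0.0002]
tool_rot: [0.053, 0.999, -0.002, 0.002]
ft_force: [-0.6, 0.2, -0.7]
grip_width: 0.0105
```

```bash

python3 -c "
from st import *
o=st();bd(o['eef_pos'])"
```

```text
t 29.20 p [ 5.468e-01 -4.171e-01 -2.000e-04] yaw 83.91 tilt z [ 0.004  -0.0034 -1.    ] F [-0.6  0.2 -0.7] w 0.0105
board s 139.9 n 144.5 mm
```

move_arm(
  series=[
    [[0,0,1.5,0,0,0,0],[0,0,1.5,0,0,0,0],[0,2,0.5,0,0,5,0],[0,4,0,0,0,7,0],[0,4,0,0,0,7,0]],
  ],
)

```text
clock: 29.7
eef_pos: [0.5456, -0.3204, 0.0375]
tool_rot: [-0.114, 0.993, -0.003, 0.002]
ft_force: [0.5, 0.5, -2.0]
grip_width: 0.0101
```

```bash

python3 -c "
from st import *
o=st();bd(o['eef_pos'])"
```

```text
t 29.70 p [ 0.5456 -0.3204  0.0375] yaw 103.07 tilt z [ 0.0055 -0.0049 -1.    ] F [ 0.5  0.5 -2. ] w 0.0101
board s 43.6 n 136.0 mm
```

move_arm(
  series=[
    [[0.2,2.5,0,-0.1,0.1,4,0],[0.2,2.3,0,0,0.1,3.5,0],[0.2,1,0,0,0,1,0],[0,0.3,0,0,0,0,0],[0,0,0,0,0,0,0]],
  ],
)

```text
clock: 30.2
eef_pos: [0.552, -0.2529, 0.0415]
tool_rot: [-0.193, 0.981, -0.003, 0.001]
ft_force: [-0.2, -0.1, -2.2]
grip_width: 0.0102
```

```bash

python3 -c "
from st import *
o=st();bd(o['eef_pos']);snap('wrist','w24')"
```

```text
t 30.20 p [ 0.552  -0.2529  0.0415] yaw 112.23 tilt z [ 0.0038 -0.0059 -1.    ] F [-0.2 -0.1 -2.2] w 0.0102
board s -24.3 n 137.3 mm
```

View pics/w24.png

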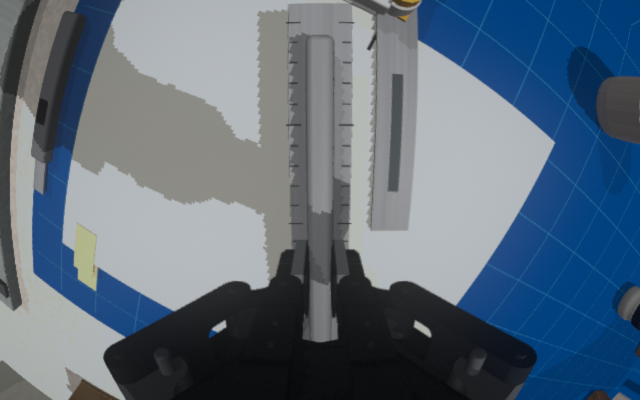

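```bash
cat > rb.py <<'E'
from st import *
from fitl import *
C=np.array([.4132,-.2668]);u=np.array([-.0750,-.9972]);n=np.array([.9972,-.0750])
def L(fn,nm,z,c0,c1,half,**k):
    D=np.load('pics/'+fn+'.npz');p,q=D['p'],D['q']
    e=edge(fn,z,wplane(*c0,z,p,q)[:2],wplane(*c1,z,p,q)[:2],half,**k)
    d=e[0]-C; print(nm,'s,n mm',np.round([d@u*1e3,d@n*1e3],2),'dir from u %.2f'%np.degrees(np.arctan2(u[0]*e[1][1]-u[1]*e[1][0],u@e[1])),'std %.2f'%e[3],e[4]); return e
def pd(a,b): d=a[0]-b[0]; return (b[1][0]*d[1]-b[1][1]*d[0])*1e3
E
python3 - <<'E'
from rb import *
fn='w24';D=np.load('pics/w24.npz');p,q=D['p'],D['q']
z=.016+.0417
r=L(fn,'rule L',z,(351,15),(352,225),.004)
r2=L(fn,'rule R',z,(288,15),(293,230),.004)
b=L(fn,'blade R (top)',.0155,(377,40),(371,225),.004)
print('rule edge from blade edge, mm', pd(r,b),'width',pd(r,r2))
for c in ((289,4),(351,5)): bd(wplane(*c,z,p,q))
for c in ((368,48),(372,48),(376,30)): bd(wplane(*c,.011,p,q))
d=b[0]-C;t=(0.012-d@n)/(b[1]@n); print('blade R at n=12: s=%.2f'%((d@u+t*(b[1]@u))*1e3))
im=cv2.imread('pics/w24.png');cv2.imwrite('pics/w24z.png',cv2.resize(im[0:120,270:430],None,fx=5,fy=5,interpolation=cv2.INTER_CUBIC))
E
```

```text
rule L s,n mm [-8.81 70.42] dir from u 116.48 std 0.11 94
rule R s,n mm [17.87 82.76] dir from u 115.71 std 0.72 101
blade R (top) s,n mm [-32.91  78.05] dir from u 117.64 std 1.15 115
rule edge from blade edge, mm -17.808786910833874 width 29.39313818978384
board s 44.6 n 29.7 mm
board s 18.0 n 17.1 mm
board s -0.9 n 21.9 mm
board s -3.0 n 20.6 mm
board s 0.0 n 8.6 mm
blade R at n=12: s=1.69
```

View pics/w24z.png

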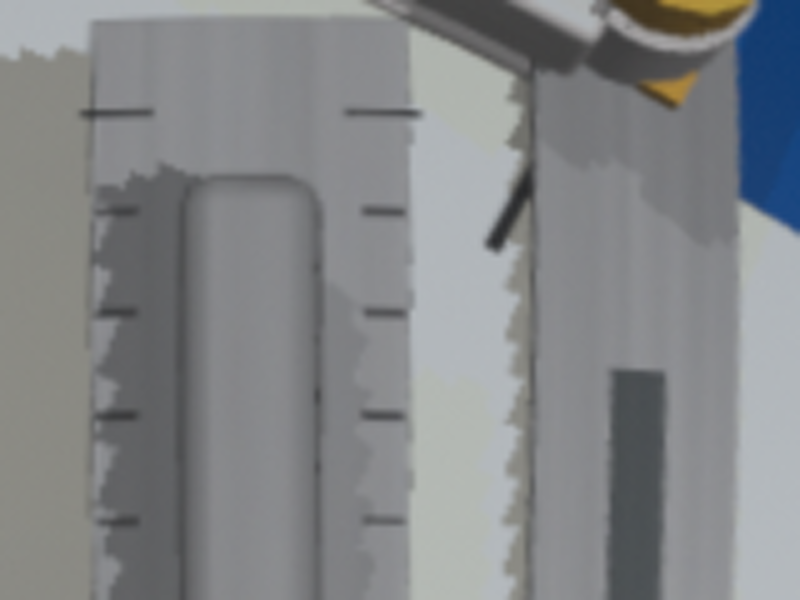

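move_arm(
  series=[
    [[-0.4,0.5,-0.5,-0.2,0.1,0,0],[-0.4,0.5,-1,-0.1,0.1,0,0],[0,0,-1,0,0,0,0],[0,0,-0.5,0,0,0,0],[0,0,0,0,0,0,0]],
  ],
)

```text
clock: 30.75
eef_pos: [0.5416, -0.2458, 0.0077]
tool_rot: [-0.19, 0.982, -0.006, -0.002]
ft_force: [-0.1, 0.6, -2.3]
grip_width: 0.01
```

```bash

python3 - <<'E'
from rb import *
o=st();bd(o['eef_pos']);snap('wrist','w25')
im=cv2.imread('pics/w25.png');cv2.imwrite('pics/w25z.png',cv2.resize(im[0:280,250:450],None,fx=4,fy=2.1,interpolation=cv2.INTER_CUBIC))
E
```

```text
t 30.75 p [ 0.5416 -0.2458  0.0077] yaw 111.85 tilt z [-0.0017 -0.012  -0.9999] F [-0.1  0.6 -2.3] w 0.0100
board s -30.6 n 126.5 mm
```

View pics/w25z.png

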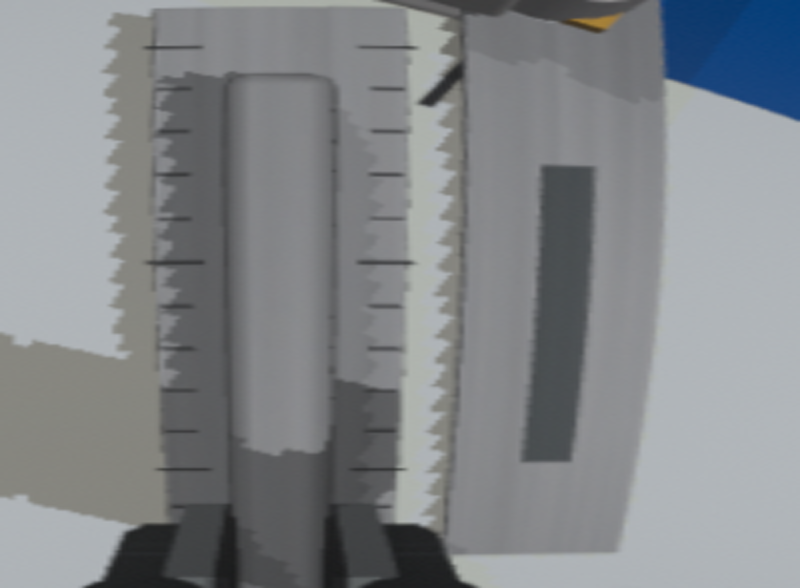

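move_arm(
  series=[
    [[0.2,0.1,-0.3,0.5,0,0.2,0],[0.1,0,-0.3,0.2,0,0,0],[0,0,-0.1,0,0,0,0],[0,0,-0.1,0,0,0,0],[0,0,0,0,0,0,0]],
  ],
)

```text
clock: 31.3
eef_pos: [0.5464, -0.2457, -0.0]
tool_rot: [-0.191, 0.982, 0.0, 0.0]
ft_force: [-0.9, 0.1, -2.1]
grip_width: 0.0099
```

```bash

python3 - <<'E'
from rb import *
o=st();bd(o['eef_pos']);snap('wrist','w26')
D=np.load('pics/w26.npz');p,q=D['p'],D['q']
im=cv2.imread('pics/w26.png');cv2.imwrite('pics/w26z.png',cv2.resize(im[0:280,250:450],None,fx=4,fy=2.1,interpolation=cv2.INTER_CUBIC))
E
```

```text
t 31.30 p [ 0.5464 -0.2457 -0.    ] yaw 112.05 tilt z [ 7.e-04  2.e-04 -1.e+00] F [-0.9  0.1 -2.1] w 0.0099
board s -31.1 n 131.2 mm
```

View pics/w26z.png

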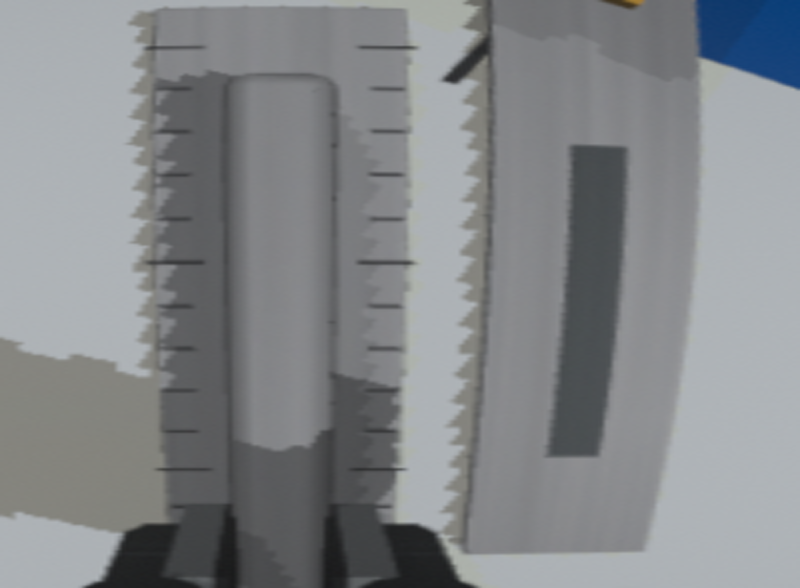

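```bash

python3 - <<'E'
from rb import *
fn='w26';D=np.load('pics/w26.npz');p,q=D['p'],D['q']
g=lambda cu,cv:(250+cu/4,cv/2.1)
r=L(fn,'rule L',.016,g(409,20),g(398,480),.0025)
b=L(fn,'blade R',.0155,g(490,60),g(467,500),.0012,pol=1)
b=L(fn,'blade R',.0155,g(490,60),g(467,500),.0012,pol=-1)
for s_ in g(490,60),g(467,500): bd(wplane(*s_,.0155,p,q))
print('gap',pd(r,b));
for c in ((407,9),(153,11)): bd(wplane(*g(*c),.016,p,q))
for c in ((447,74),(456,82)): bd(wplane(*g(*c),.011,p,q))
E
```

```text
rule L s,n mm [-14.32  61.36] dir from u 116.29 std 0.15 99
blade R s,n mm [-27.23  64.26] dir from u 116.33 std 0.11 120
blade R s,n mm [-27.55  67.19] dir from u 116.17 std 0.08 115
board s -3.4 n 16.7 mm
board s -50.5 n 112.1 mm
gap -9.301139081125065
board s 10.8 n 10.3 mm
board s 37.6 n 24.1 mm
board s -0.4 n 21.1 mm
board s -2.3 n 22.3 mm
```

move_arm(
  series=[
    [[-0.1,0.2,-0.1,0,0,0,0],[-0.1,0.2,0,0,0,0,0],[-0.1,0.15,0,0,0,0,0],[0,0.05,0,0,0,0,0],[0,0,0,0,0,0,0]],
  ],
)

```text
clock: 31.85
eef_pos: [0.5436, -0.2393, -0.0001]
tool_rot: [-0.191, 0.982, -0.001, 0.001]
ft_force: [0.1, -0.1, -2.4]
grip_width: 0.0101
```

```bash

python3 - <<'E'
from rb import *
o=st();bd(o['eef_pos']);fn='w27';snap('wrist',fn)
im=cv2.imread('pics/w27.png');cv2.imwrite('pics/w27z.png',cv2.resize(im[0:280,250:450],None,fx=4,fy=2.1,interpolation=cv2.INTER_CUBIC))
E
```

```text
t 31.85 p [ 5.436e-01 -2.393e-01 -1.000e-04] yaw 112.06 tilt z [ 2.2e-03 -8.0e-04 -1.0e+00] F [ 0.1 -0.1 -2.4] w 0.0101
board s -37.2 n 128.0 mm
```

View pics/w27z.png

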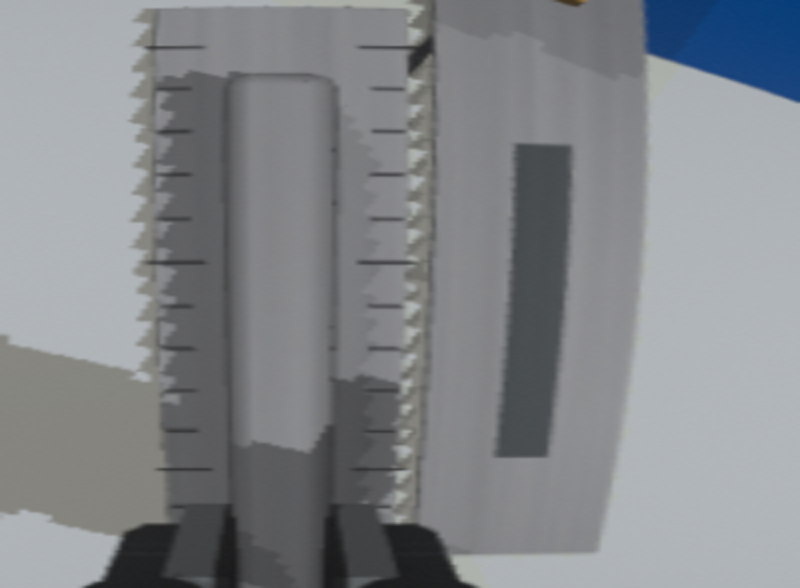

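move_arm(
  series=[
    [[-0.04,0.09,-0.05,0,0,0,0],[-0.04,0.09,-0.05,0,0,0,0],[-0.02,0.04,0,0,0,0,0],[0,0,0,0,0,0,0],[0,0,0,0,0,0,0]],
  ],
)

```text
clock: 32.4
eef_pos: [0.5434, -0.238, -0.0002]
tool_rot: [-0.191, 0.982, -0.002, 0.002]
ft_force: [1.0, 0.4, -0.6]
grip_width: 0.0101
```

```bash

python3 - <<'E'
from rb import *
o=st();bd(o['eef_pos']);fn='w28';snap('wrist',fn)
im=cv2.imread('pics/w28.png');cv2.imwrite('pics/w28z.png',cv2.resize(im[0:280,300:440],None,fx=5.7,fy=2.1,interpolation=cv2.INTER_CUBIC))
E
```

```text
t 32.40 p [ 5.434e-01 -2.380e-01 -2.000e-04] yaw 112.03 tilt z [ 0.0041 -0.0027 -1.    ] F [ 1.   0.4 -0.6] w 0.0101
board s -38.5 n 127.7 mm
```

View pics/w28z.png

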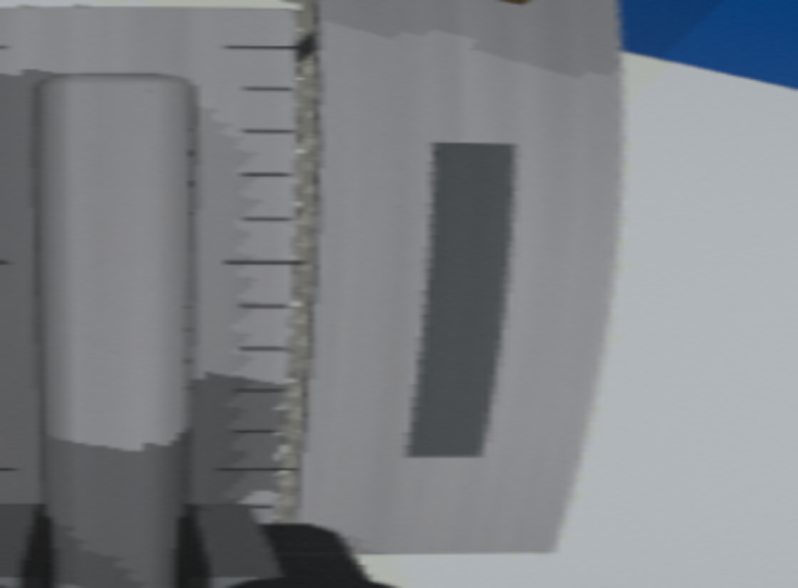

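move_arm(
  series=[
    [[-0.04,0.08,0,0,0.1,0,0],[-0.04,0.08,0,0.1,0,0,0],[0,0.03,0,0,0,0,0],[0,0,0,0,0,0,0],[0,0,0,0,0,0,0]],
  ],
)

```text
clock: 32.95
eef_pos: [0.5427, -0.2362, -0.0003]
tool_rot: [-0.191, 0.982, -0.001, 0.001]
ft_force: [-0.1, -0.6, -0.9]
grip_width: 0.0102
```

```bash

python3 - <<'E'
from rb import *
o=st();bd(o['eef_pos']);fn='w29';snap('wrist',fn)
im=cv2.imread('pics/w29.png');cv2.imwrite('pics/w29z.png',cv2.resize(im[0:280,300:440],None,fx=5.7,fy=2.1,interpolation=cv2.INTER_CUBIC))
E
```

```text
t 32.95 p [ 5.427e-01 -2.362e-01 -3.000e-04] yaw 112.02 tilt z [ 0.0025 -0.0012 -1.    ] F [-0.1 -0.6 -0.9] w 0.0102
board s -40.2 n 126.9 mm
```

View pics/w29z.png

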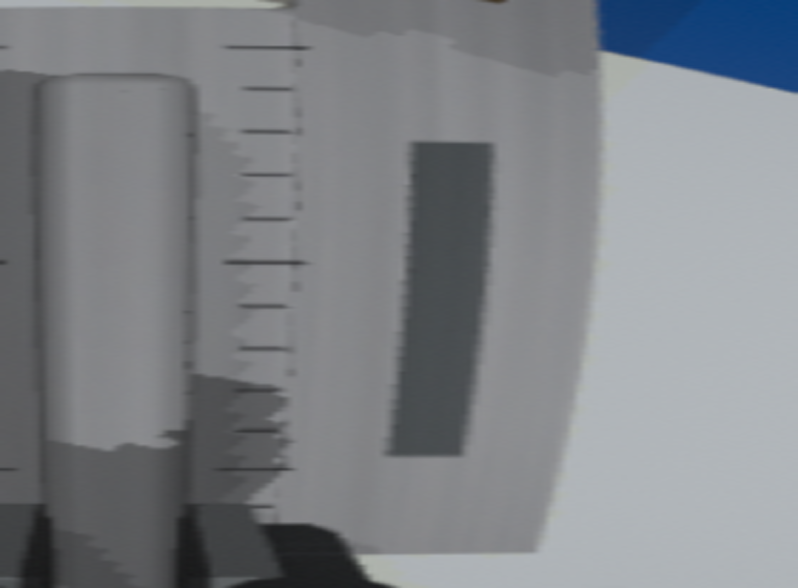

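move_arm(
  series=[
    [[0,0,0,0,0,0,0.3],[0,0,0,0,0,0,0.3],[0,0,0.5,0,0,0,0.4],[0,0,1.5,0,0,0,0.4],[0,0,2.5,0,0,0,0.4]],
  ],
)

```text
clock: 33.5
eef_pos: [0.5398, -0.2342, 0.043]
tool_rot: [-0.191, 0.982, 0.002, -0.002]
ft_force: [0.4, 0.4, 0.6]
grip_width: 0.0342
```

move_arm(
  series=[
    [[0,-0.5,3,0,0,0,0.4],[1,-1,3,0,0,0,0.4],[1,-1,3,0,0,0,0.4],[1,-1,2,0,0,0,0.4],[0,0,0,0,0,0,0.4]],
  ],
)

```text
clock: 34.0
eef_pos: [0.5715, -0.2699, 0.1637]
tool_rot: [-0.192, 0.981, 0.0, 0.001]
ft_force: [0.1, 0.4, -0.3]
grip_width: 0.0345
```

```bash

python3 - <<'E'
from rb import *
o=st();bd(o['eef_pos']);fn='w30';snap('wrist',fn)
im=cv2.imread('pics/w30.png');cv2.imwrite('pics/w30z.png',cv2.resize(im[0:290,200:520],None,fx=2.5,fy=2.05,interpolation=cv2.INTER_CUBIC))
E
```

```text
t 34.00 p [ 0.5715 -0.2699  0.1637] yaw 112.11 tilt z [ 2.3e-03  5.0e-04 -1.0e+00] F [ 0.1  0.4 -0.3] w 0.0345
board s -8.7 n 158.1 mm
```

View pics/w30.png

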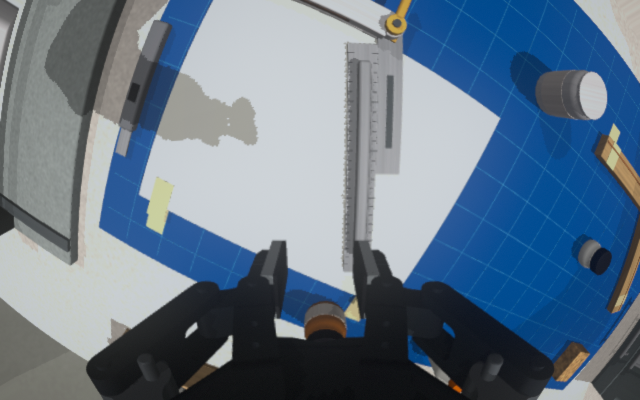

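View pics/w30z.png

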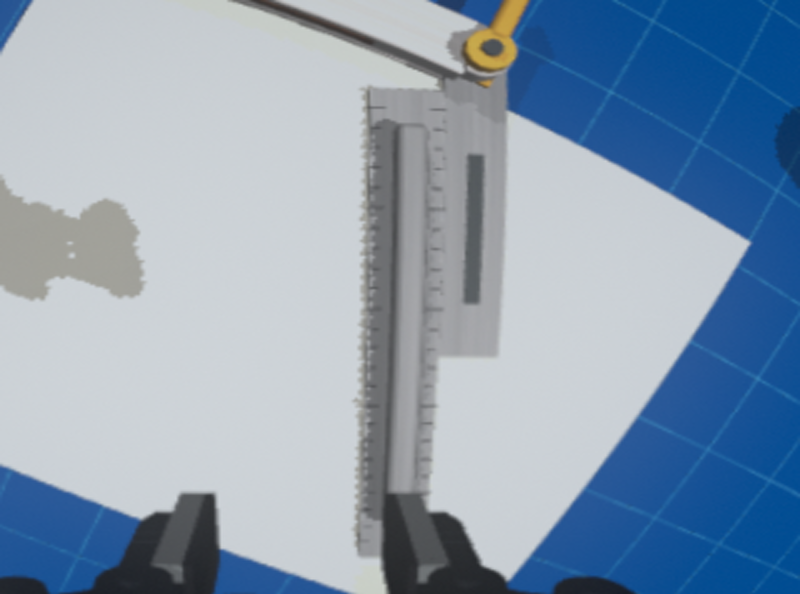

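```bash

python3 - <<'E'
from rb import *
fn='w30';D=np.load('pics/w30.npz');p,q=D['p'],D['q']
g=lambda cu,cv:(200+cu/2.5,cv/2.05)
bl=L(fn,'blade L',.0155,g(506,150),g(499,350),.003)
d=bl[0]-C;t=(0.012-d@n)/(bl[1]@n); print('blade L at n=12: s=%.2f; R by +29.0 -> %.2f'%((d@u+t*(bl[1]@u))*1e3,(d@u+t*(bl[1]@u))*1e3+26/.8957))
rr=L(fn,'rule R',.016,g(368,100),g(360,480),.004)
rl=L(fn,'rule L (bare part)',.016,g(437,370),g(431,480),.003)
print('rule R to blade L (expect 56):',pd(bl,rr))
for c in ((447,88),(370,89)): bd(wplane(*g(*c),.016,p,q))
be=L(fn,'board edge',.011,g(240,5),g(140,-20),.004) if False else None
# same for w22 blade L
g2=lambda cu,cv:(200+cu/2,cv/2)
b0=L('w22','w22 blade L',.0155,g2(180,140),g2(430,36),.004)
d=b0[0]-C;t=(0.012-d@n)/(b0[1]@n); print('w22 blade L at n=12: s=%.2f'%((d@u+t*(b0[1]@u))*1e3))
E
```

```text
blade L s,n mm [-57.1   66.71] dir from u 116.39 std 0.34 115
blade L at n=12: s=-29.96; R by +29.0 -> -0.93
rule R s,n mm [ -9.77 100.2 ] dir from u 115.95 std 0.71 89
rule L (bare part) s,n mm [-74.02 159.03] dir from u 116.90 std 0.34 112
rule R to blade L (expect 56): 57.217523786650126
board s 1.1 n 4.2 mm
board s 27.9 n 19.7 mm
w22 blade L s,n mm [-53.63  59.75] dir from u 116.31 std 0.13 118
w22 blade L at n=12: s=-30.01
```

```bash

python3 - <<'E'
from rb import *
snap('side','s30')
im=cv2.imread('pics/s30.png');cv2.imwrite('pics/s30z.png',cv2.resize(im[120:380,160:480],None,fx=2.5,fy=2.3,interpolation=cv2.INTER_CUBIC))
E
```

```text
(no output)
```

View pics/s30z.png

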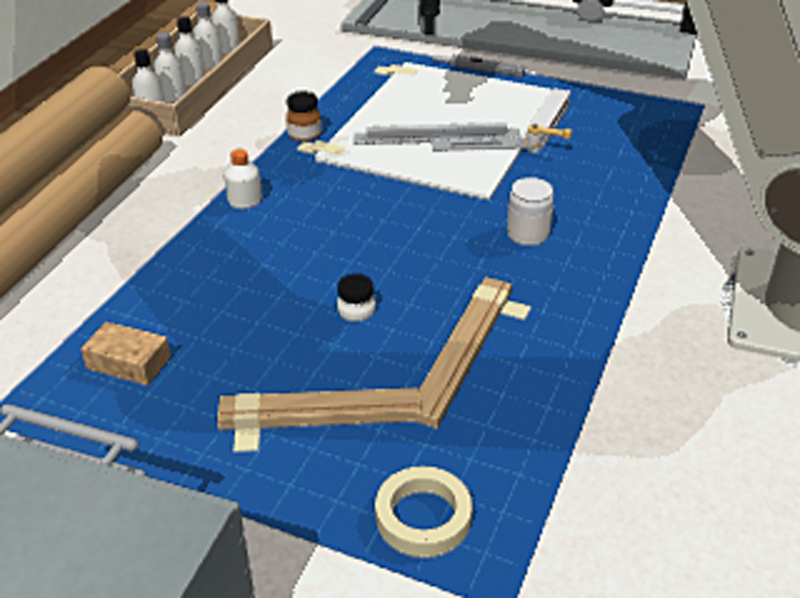

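move_arm(
  series=[
    [[-0.5,1.4,-1.5,0,0,0,0.4],[-0.5,1.4,-1.5,0,0,0,0.4],[-0.5,1.4,-1.5,0,0,0,0.4],[0,0.8,-1,0,0,0,0.4],[0,0,0,0,0,0,0.4]],
  ],
)

```text
clock: 34.6
eef_pos: [0.5436, -0.2113, 0.0939]
tool_rot: [-0.192, 0.981, 0.008, -0.009]
ft_force: [-0.5, -0.4, -0.7]
grip_width: 0.034
```

```bash

python3 - <<'E'
from rb import *
o=st();fn='w31';snap('wrist',fn)
im=cv2.imread('pics/w31.png');cv2.imwrite('pics/w31z.png',cv2.resize(im[0:260,240:400],None,fx=5,fy=2.3,interpolation=cv2.INTER_CUBIC))
E
```

```text
t 34.60 p [ 0.5436 -0.2113  0.0939] yaw 112.16 tilt z [-0.021   0.0113 -0.9997] F [-0.5 -0.4 -0.7] w 0.0340
```

View pics/w31.png

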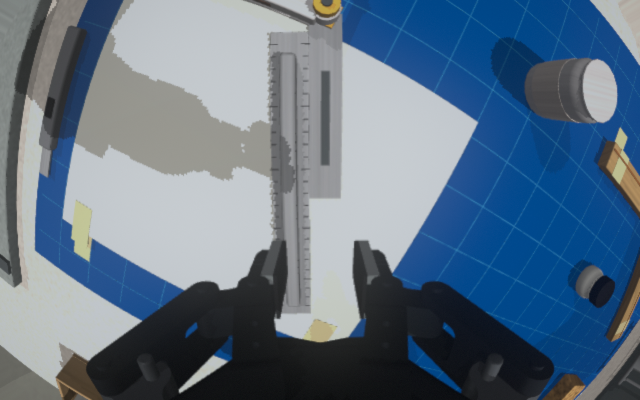

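View pics/w31z.png

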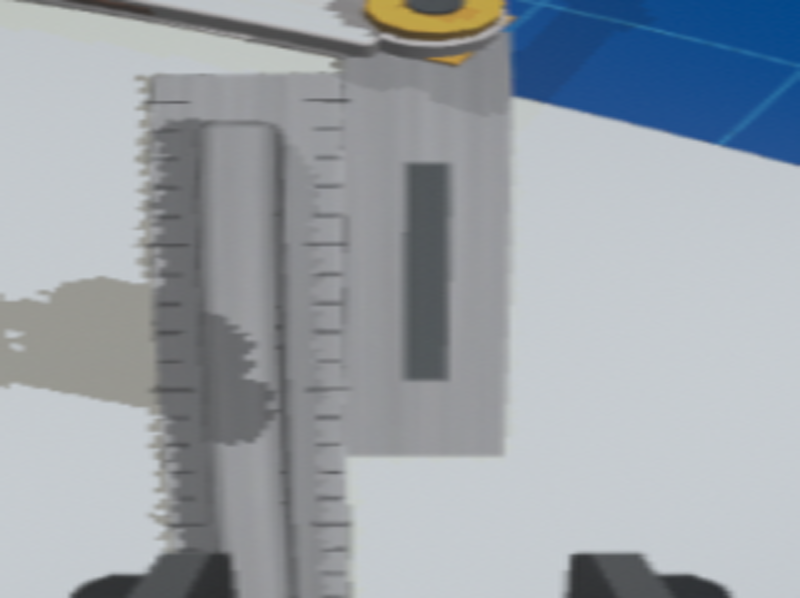

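Rule and blade meet with no light gap. The near end of the rule is inside the board edge and the stock's wall sits at the edge. Retreat upwards and hand in.

move_arm(
  series=[
    [[0,0,2,0,0,0,0.4],[0,0,2,0,0,0,0.4],[0,0,2,0,0,0,0.4],[0,0,0,0,0,0,0.4],[0,0,0,0,0,0,0.4]],
  ],
)

```text
clock: 35.15
eef_pos: [0.5405, -0.2119, 0.1534]
tool_rot: [-0.192, 0.981, 0.009, -0.012]
ft_force: [-0.4, -0.2, -1.1]
grip_width: 0.0342
```

```bash
python3 -c "
from st import *
st(); print(bot.job_done())"
```

```text
t 35.15 p [ 0.5405 -0.2119  0.1534] yaw 112.09 tilt z [-0.0273  0.0127 -0.9995] F [-0.4 -0.2 -1.1] w 0.0342
the job is handed in; nothing more can be done
None
```

I seated the bevel in the frame corner, swung the lever to its stop and moved it, still locked, to the board's near edge. The right edge of its blade is on the pencil mark, with the rule tight along that edge. I handed in at 35 s with the gripper clear of everything.

- **Lock in the corner:** Pushing the lever over slid the stock about 2 mm off the near rail after the blade had locked. I pressed it home again without unlocking. Stock and blade then measured within 0.1° of their rails, with the stock flush. The blade's offset from its rail read 0.8 mm over the flush value, which I took for measuring error.
- **Angle:** On the board the blade reads about 116.4°. The corner read 116.6° in one picture and 116.1° in another.
- **Mark:** The blade edge is within about 0.6 mm of the middle of the pencil mark. The bevel had not moved after the rule was placed.
- **Rule:** It starts about 4 mm in from the board's edge, so the line is covered from the mark inwards. No gap shows against the blade in the last pictures. The line fits were looser (57.2 mm across rule and blade, 56 mm expected), so up to about 1 mm of gap can't be ruled out by measurement.
- **Other things on the bench:** The bystanders in the last side picture all looked in place. That was judged by eye, not measured.

The real fingertips sit about 21 mm short of the reported tool point. I found this by touching down on the stock and corrected every height for it. No wrist force I read went above about 16 N.

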